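# Open the record desk of a paint laboratory: supports out, then the writing flap down

### The arm

A 6-joint arm with a two-finger parallel gripper is mounted at the origin on the work surface. World frame = base frame: x ahead of the robot, y to its left, z up, the work surface at z = 0. Lengths are in mm, angles in rad, forces in N, time in s.
With the tool pointing down it reaches from about 350 to 975 mm from the base axis. Payload 7.1 kg.
Tool frame: the origin (TCP) lies on the mounting face of the last link; the fingertips stand 182 mm ahead of it and the grasp point (between the pads) lies 163 mm ahead of it (ctrl.tip_reach is the distance from the TCP to the fingertips, in mm); z points along the fingers, y is the direction in which the jaws open and shut (so a half turn about z gives the same grasp; the last joint's range is limited). The gripper opens to 88 mm and grips with 3 to 60 N. Pads are 20 mm wide; open, the fingers measure 115 mm over their backs; the gripper's body (75 mm by 178 mm) begins 61 mm behind the grasp point.
Start: joints at [-1.35, 0.423, 1.63, -0, 1.089, -0.019], TCP at [148.462, -607.096, 404.675] pointing down, gripper open.
Joint ranges: [-3, 3], [-0.9, 2.11], [0.09, 2.58], [-1.31, 4.45], [0.11, 2.69], [-2.54, 2.54]. Speed limits (rad/s): [2.39, 2.39, 3.01, 3.14, 3.14, 3.14].

### API

Orientations are given as a rotation vector (axis times angle).
In Python, from workcell import ctrl gives the robot as it stands.
- The arm moves only by the tool jog_arm, never from a script. Its argument "steps" is a list that holds one entry, the list of rows, each a list of 7 numbers: the shift along the tool's x, y, z in m, then the turn, a rotation vector about the tool's x, y, z in degrees, then the gripper's target within -1 to 1 (shut at 1, half-way at 0, fully open at -1). A call has 1 to 20 rows; each row shifts and turns the commanded pose from where the row before left it, along the tool's axes as they then stand; what a row does not reach is not made up. A row lasts 1/12 s, in which the tool goes at most 41.7 mm and 7.16 degrees, less where a joint would pass 70% of its speed; a pose out of reach is approached as far as the arm can. A call is refused whole if a number of a shift passes 0.0417 or a number of a turn 7.16, either way. A call with a gripper value outside its range is refused whole. The fingers move at their own pace and stop on an object; the grip force is fixed at half the most. Time passes only in rows, so rows that do not move let the fingers close. It gives the time, the measured TCP pose, the force and the opening at its end, in the units of the state.
- ctrl.get_obs(): the state, without advancing time (a new reading comes with each control period).
- ctrl.get_image(name): name is "scene" or "side" or "wrist"; returns the picture (384x512x3 uint8, red, green, blue); there is no depth.
- ctrl.camera_info(name): a dict with "fx", "fy", "cx", "cy" (pixels), "origin" and "attitude" of the camera in the world; the wrist camera has in their place "T_tool_cam" (4x4, takes a point from camera to tool coordinates, whose origin is the TCP and whose axes are the flange's). Camera axes: x right, y down, z forward; pixel columns grow to the right and rows downward; lengths in mm; the calibration is good to about 2 mm. The wrist camera is an equidistant fisheye: a pixel r from the principal point sees the ray r / f radians off the axis. A picture is of the moment at which its call begins: read the wrist's pose just before it. camera_info takes no time and is no camera call.
- ctrl.close_job(): hands the job in, once; it reports no verdict.
Trained networks look in the newest picture that a camera, given by its name, has taken for a name from the list of things; names that differ only in an ending like _2 or _b are one class to them, and where a whole thing is asked for, a point or a joint stands for the part that bears it (a point fixed in the world has none). Each returns a list of dicts, best first, with "p" (0 to 1); they miss things now and then, are a little off and sometimes report something else, mostly with a low value. They report only what shows in the picture. A call takes as long as a camera call.
- ctrl.look_for(thing, camera): "bbox" ([left, top, right, bottom] in pixels, round what is visible of it).
- ctrl.trace(thing, camera): "pixels" (384x512 bool, what is visible of it) and "bbox" ([left, top, right, bottom] in pixels, round what is visible of it).
- ctrl.landmark_of(thing, camera): "uv" ([column, row] in pixels: a listed point, or the origin of a listed thing).
The state is a dict: "t": time; "qpos": joint angles; "qvel": joint speeds; "joint_torque": joint torques, N m; "ee_pos": TCP position; "orientation": TCP orientation; "ft_force": force on the tool from outside, world axes, zero at the start; "moment": the same for the moment, N m; "width": finger opening in mm.
Only numpy, scipy, OpenCV 4.12 (cv2) and the standard library are available. Lean on these libraries where they do the work, as an engineer would, in place of code of your own. Each camera call takes 0.05 s, during which the arm holds its last target.

### The job

Open the small record desk on the bench for writing: first slide both flap supports fully out by their black knobs while the flap is still up, then lower the writing flap gently, without letting it slam, until it lies level on the two supports. Leave everything else on the bench and on top of the desk where it is.

Things in the scene. Friction and masses are not known exactly. Their poses are not given: they have to be found in the camera images.
- cabinet: Grey bench-top record desk, fixed, 360 wide x 170 deep x 320 high (mm). Origin: centre of the front face at bench level; own x runs from front to back (yaw 0: front faces the robot), y to the left, z up. Below height 130 its front shows a white drawer (steel pull 19 out, y +-45, height 74 to 91; not used) between two supports; above 130 the closed plywood flap stands 18 proud of it.
- support_left (a joint): Left flap support, at cabinet y = +125 mm: wooden bar 20 wide, 40 high (height 72 to 112), sliding straight out along the cabinet's own -x. Value in m: 0 pushed in (bar end flush with the front face), 0.15 fully out (stop). Stays where it is left; needs 2 to 5 N.
- support_right (a joint): Right flap support, at cabinet y = -125 mm; otherwise like the left one.
- knob_left (a point): Centre of the head of the left support's black round knob, height 90 mm, 26 in front of the bar's end: head 22 diameter, 16 long along the pull (18 to 34 from the bar's end), neck 12 diameter. Moves out with the support. The closed flap above it leaves no room for an upright hand: come in tilted, from the front and above. Space beside it is free.
- knob_right (a point): The same for the right support.
- flap (a joint): Drop-front writing flap: plywood board 348 wide, 190 long, 18 thick (mm), 0.75 kg, hinged at its lower edge. Value in rad: 0 upright, closed; grows as the top edge comes out and down towards own -x; 1.57 level on the supports; without them it could go to 1.85. Friction hinges: stays where it is left; takes about 5 N at the free edge to start, 1 to 2 N near level.
- flap_hinge (a point): Middle of the hinge line, at cabinet (0, 0, 130) mm; the line runs along the cabinet's y. The flap's inner (writing) face passes through it and the 18 mm thickness lies on the outer side, so the level flap has its upper face at height 130 and its underside at 112, the height of the supports' tops.
- flap_edge (a point): Middle of the flap's free (top) edge, mid-thickness: 190 mm from the hinge line; height 320 when closed. The bare board edge can be pinched across its 18 mm or hooked from behind: the desk's roof (height 320) begins 50 behind the flap's inner face, leaving an open grip gap from y -160 to 160; 15 thick side walls, also 320 high, stand at y +-165 to 180.
- pail: White lidded pail with a paper band, 124 diameter, 130 high, origin under its centre, on the bench left of the desk. Leave alone.
- jar_front: Amber jar with yellow lid, 68 diameter, 55 high, origin under its centre, on the bench before the desk, between the supports and under where the flap comes down. Leave alone.
- jar_roof: Amber jar with yellow lid, 68 diameter, 55 high, origin under its centre, on the left of the desk's roof (its base at height 320). Leave alone.
- tin_roof: Blue tin with steel lid, 56 diameter, 50 high, origin under its centre, on the right of the desk's roof (its base at height 320). Leave alone.
- bottle: Amber bottle with red cap, 60 diameter, 150 high, origin under its centre, on the bench right of the desk. Leave alone.
- beaker: Open steel beaker, 80 diameter, 90 high, origin under its centre, on the bench to the right. Leave alone.
- palette_knife: Palette knife 200 long, lying on the bench to the left. Leave alone.

How it is judged (in metres and radians):
On the way, in this order (a step that is already met when the one before it is completed fails the run):
1. both supports are pulled out while the flap is still up (value of joint each of support_left, support_right above 0.135 m and value of joint flap below 0.3 rad), for 0.2 s.
2. the flap lies level on the supports (value of joint each of support_left, support_right above 0.135 m and value of joint flap above 1.54 rad), for 0.2 s.
At the end, for the whole second after the job is handed in: Both supports are out by more than 135 of their 150 mm, the flap lies at rest level on them (1.54 to 1.60 rad), and every bystander is within 30 mm of where it stood (all of step 2 and value of joint flap below 1.6 rad and velocity of joint flap below 0.05 rad/s and distance of each of pail, jar_front, jar_roof, tin_roof, bottle, beaker, palette_knife from where it was at the start of the episode below 0.03 m); the robot touches nothing.
It fails at once if the flap is brought more than 0.35 rad down while a support is not out (135 mm) (value of joint flap above 0.35 rad and value of joint any of support_left, support_right below 0.135 m).
It fails at once if the flap is slammed (faster than 2 rad/s) (velocity of joint flap above 2 rad/s).
It fails at once if a bystander is shifted more than 30 mm or tipped (distance of any of pail, jar_front, jar_roof, tin_roof, bottle, beaker, palette_knife from where it was at the start of the episode above 0.03 m or angle between any of pail, jar_front, jar_roof, tin_roof, bottle, beaker's own z axis and vertical above 0.35 rad).
It also fails if it takes over 72 s, if anything falls off the work surface, if the arm or the gripper's body presses on something with over 40 N, if the wrist force passes 120 N, or if a joint passes its speed limit or range.

## Working session

There is one attempt and no reset: what is moved stays moved. The work goes in short steps, Python scripts to look and compute and a tool call to move; the robot and the scene stay as the last step left them, time stands still between calls to the robot, and variables do not carry over. Pictures are saved under pics/ and viewed, and the job is handed in when it is done.

Besides the shell and the picture viewer there is one more tool, called after "Request:" in YAML: its name, and indented under it one key for each argument. jog_arm: Moves the arm, as the interface text tells. Its arguments: {"type":"object","properties":{"steps":{"type":"array"}},"required":["steps"]}

```bash
ls; mkdir -p pics; python3 - <<'E'
from workcell import ctrl
import cv2
o=ctrl.get_obs();print(o)
for n in ("scene","side","wrist"):
    im=ctrl.get_image(n);cv2.imwrite(f"pics/{n}0.png",im[:,:,::-1])
    print(n,ctrl.camera_info(n))
    for t in ("flap_hinge","flap_edge","knob_left","knob_right","cabinet","pail","jar_front","bottle"):
        r=ctrl.landmark_of(t,n); print(t,[(q['uv'],round(q['p'],2)) for q in r[:2]])
print(ctrl.get_obs()['t'])
E
```

```text
pics
{'t': 0.0, 'qpos': array([-1.35001264e+00,  4.23800067e-01,  1.63065832e+00, -1.79198608e-05,
        1.08859614e+00, -1.90447032e-02]), 'qvel': array([-0.00142628, -0.00175852,  0.0003829 , -0.00022488, -0.00082203,
       -0.00149938]), 'joint_torque': array([ 1.47976400e-03, -5.44626367e+01, -2.73668790e+01,  6.44999533e-02,
        2.28463614e-02, -1.43426587e-04]), 'ee_pos': array([ 148.39677683, -606.84960314,  403.9394026 ]), 'orientation': array([-3.11758859e+00, -3.75658540e-01,  2.55918719e-04]), 'ft_force': array([ 0.17616536,  0.1376116 , -1.43730806]), 'moment': array([-0.0010862 ,  0.04801499, -0.04970623]), 'width': 87.71497162609094}
scene {'fx': 365.46200881349375, 'fy': 365.46200881349375, 'cx': 258.05394619075156, 'cy': 189.5975649837445, 'origin': array([ 474.03350509,  486.94268828, 1057.90868972]), 'attitude': array([-0.39068938,  2.95362016, -0.74757888])}
flap_hinge [([248.8, 159.4], 0.56)]
flap_edge [([253.4, 123.7], 0.63), ([292.1, 118.8], 0.47)]
knob_left [([270.8, 206.9], 0.52)]
knob_right [([267.9, 134.4], 0.63), ([252.9, 183.7], 0.2)]
cabinet [([248
[... 602 characters left out ...]
, 168.8], 0.22)]
pail [([235.1, 267.6], 0.7)]
jar_front [([310.6, 216.0], 0.7), ([271.2, 221.2], 0.28)]
bottle [([295.5, 156.4], 0.65)]
wrist {'fx': 297.3186396354542, 'fy': 297.3186396354542, 'cx': 252.95954248250393, 'cy': 192.2139306005623, 'T_tool_cam': array([[ 4.88125814e-04, -9.66228377e-01, -2.57686795e-01,
         7.05177269e+01],
       [ 9.99999867e-01,  4.28121467e-04,  2.88965672e-04,
        -1.44658245e-02],
       [-1.68885583e-04, -2.57686902e-01,  9.66228457e-01,
         2.03173400e+01],
       [ 0.00000000e+00,  0.00000000e+00,  0.00000000e+00,
         1.00000000e+00]])}
flap_hinge []
flap_edge []
knob_left []
knob_right []
cabinet []
pail []
jar_front []
bottle []
1.35
```

```bash
python3 - <<'E'
import cv2,numpy as np
for n in ("scene","side"):
    im=cv2.imread(f"pics/{n}0.png")
    cv2.imwrite(f"pics/{n}0c.png",cv2.resize(im[80:320,150:450],None,fx=2.6,fy=2.5,interpolation=cv2.INTER_CUBIC))
E
```

```text
(no output)
```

View pics/scene0.png

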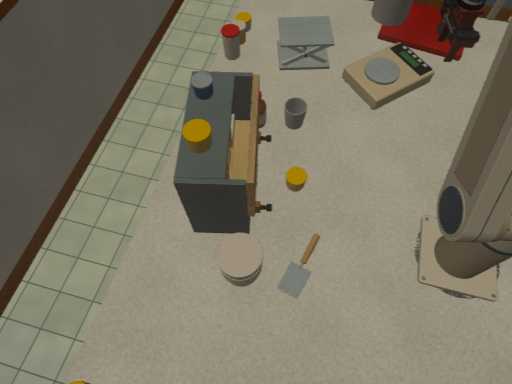

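View pics/side0.png

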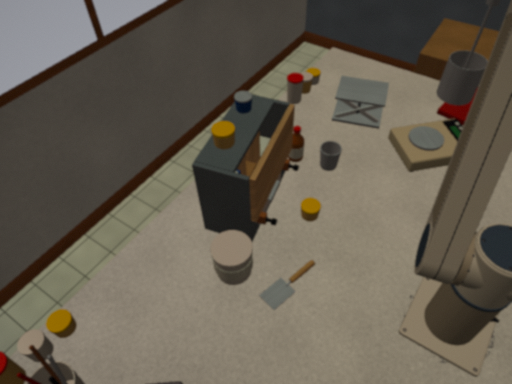

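```bash
echo
```

```text
(no output)
```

View pics/side0c.png

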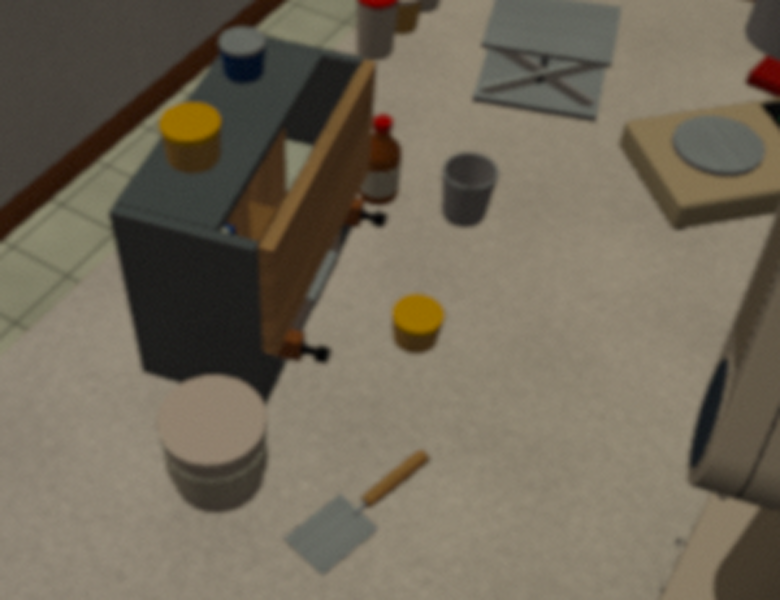

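View pics/scene0c.png

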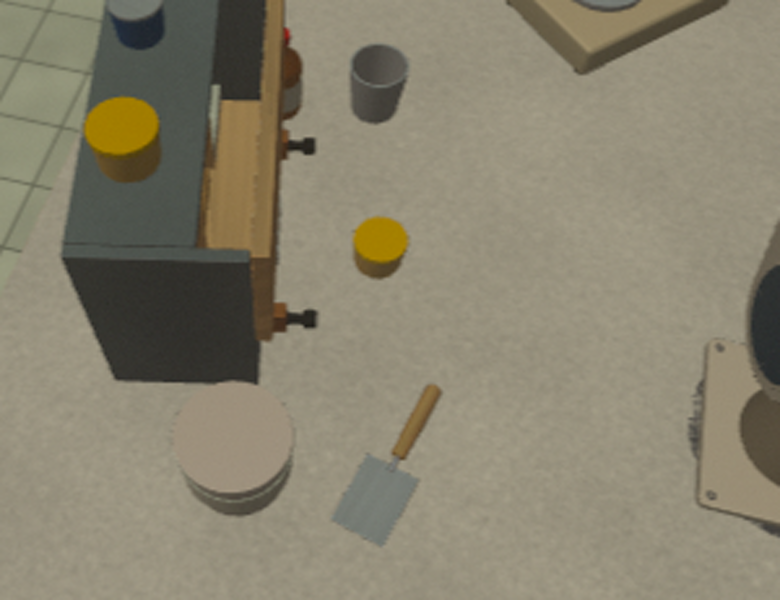

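```bash
cat > h.py <<'E'
from workcell import ctrl
import numpy as np, cv2
from scipy.spatial.transform import Rotation as R
from scipy.optimize import least_squares
CI={n:ctrl.camera_info(n) for n in("scene","side")}
def proj(n,P):
    c=CI[n];P=np.atleast_2d(P)
    p=R.from_rotvec(c['attitude']).inv().apply(P-c['origin'])
    return np.c_[c['fx']*p[:,0]/p[:,2]+c['cx'],c['fy']*p[:,1]/p[:,2]+c['cy']]
def ray(n,uv):
    c=CI[n];d=R.from_rotvec(c['attitude']).apply([(uv[0]-c['cx'])/c['fx'],(uv[1]-c['cy'])/c['fy'],1.])
    return c['origin'],d
def onz(n,uv,z):
    o,d=ray(n,uv);return o+d*(z-o[2])/d[2]
def tri(uvs):
    A=np.zeros((3,3));b=np.zeros(3)
    for n,uv in uvs.items():
        o,d=ray(n,uv);d=d/np.linalg.norm(d);M=np.eye(3)-np.outer(d,d);A+=M;b+=M@o
    return np.linalg.solve(A,b)
def cab(p,P):
    x,y,w=p[:3];P=np.atleast_2d(P).astype(float)
    return R.from_rotvec([0,0,w]).apply(P)+[x,y,0]
E
cat > fit.py <<'E'
from h import *
f=lambda a:(150+a[0]/2.6,80+a[1]/2.5)
C={"scene":[((0,180,320),(250,252)),((170,180,320),(66,255)),((-26,125,90),(309,318)),((-26,-125,90),(309,146))],
"side":[((0,180,320),(262,245)),((170,180,320),(115,212)),((-26,125,90),(320,353)),((-26,-125,90),(376,217)),((-18,174,320),(268,248)),((-18,-174,320),(374,62))]}
def res(p):
    r=[]
    for n,L in C.items():
        r+=list((proj(n,cab(p,[a for a,_ in L]))-[f(b) for _,b in L]).ravel())
    return r
s=least_squares(res,[700,0,0],loss='soft_l1');print(s.x,np.round(s.fun.reshape(-1,2),1))
for i in(2,3): print(tri({n:f(C[n][i][1]) for n in C}))
p=s.x;np.save('cab.npy',p)
print(cab(p,[(-26,125,90),(-26,-125,90),(0,0,130),(-9,0,320)]))
for n in C:
    im=cv2.imread(f"pics/{n}0.png");im=cv2.resize(im[80:320,150:450],None,fx=2.6,fy=2.5,interpolation=cv2.INTER_CUBIC)
    def ln(P,c,cl=True):
        q=(proj(n,cab(p,P))-[150,80])*[2.6,2.5];cv2.polylines(im,[q.round().astype(int)],cl,c,1)
    for x in(0,170): ln([(x,180,0),(x,180,320),(x,-180,320),(x,-180,0)],(0,0,255))
    for x in(0,-18): ln([(x,174,130),(x,174,320),(x,-174,320),(x,-174,130)],(0,255,0))
    for y in(125,-125):
        ln([(0,y-10,72),(0,y-10,112),(0,y+10,112),(0,y+10,72)],(255,0,0))
        for x in(-18,-34): ln([(x,y+11*np.cos(a),90+11*np.sin(a)) for a in np.arange(0,6.2,.4)],(255,255,0))
    cv2.imwrite(f"pics/fit_{n}.png",im)
for t,z in(("pail",0),("jar_front",0),("bottle",0),("beaker",0),("jar_roof",320),("tin_roof",320),("palette_knife",0)):
    for n in C:
        r=ctrl.landmark_of(t,n)
        if r: print(t,n,r[0]['p'],onz(n,r[0]['uv'],z))
E
python3 fit.py
```

```text
[ 6.42760069e+02 -8.22524632e+01  2.03086256e-01] [[ 2.7  3.5]
 [ 0.8 -1.4]
 [-7.6 -0.5]
 [-3.2 -0.6]
 [-0.6  2.5]
 [-0.1 -0.9]
 [-6.2 -1.6]
 [-1.6  0.1]
 [ 4.2  1.6]
 [ 5.4  0.6]]
[569.34852116  34.22066506  97.47170623]
[ 628.04123452 -194.28657457  112.03186346]
[[ 592.08276166   34.93461159   90.        ]
 [ 642.50604073 -209.92758011   90.        ]
 [ 642.76006913  -82.25246324  130.        ]
 [ 633.94503023  -84.06770128  320.        ]]
pail scene 0.97 [610.68278439 205.02347117   0.        ]
pail side 0.7 [609.19880761 191.77040004   0.        ]
jar_front scene 0.55 [ 511.51371628 -115.05034336    0.        ]
jar_front side 0.7 [ 511.20205249 -117.34778798    0.        ]
bottle scene 0.72 [ 707.11538631 -329.46189022    0.        ]
bottle side 0.65 [ 705.43444827 -341.95059052    0.        ]
beaker scene 0.82 [ 584.13354338 -372.71073635    0.        ]
beaker side 0.75 [ 586.96081261 -358.94480585    0.        ]
jar_roof scene 0.82 [760.25651672  17.02780155 320.        ]
jar_roof side 0.56 [753.62062212  10.42938407 320.        ]
tin_roof scene 0.71 [ 806.03474481 -142.83341853  320.        ]
tin_roof side 0.66 [ 816.26045579 -158.65056337  320.        ]
palette_knife scene 0.59 [439.78913303 137.43307406   0.        ]
palette_knife side 0.61 [440.65202484 139.950307     0.        ]
```

View pics/fit_scene.png

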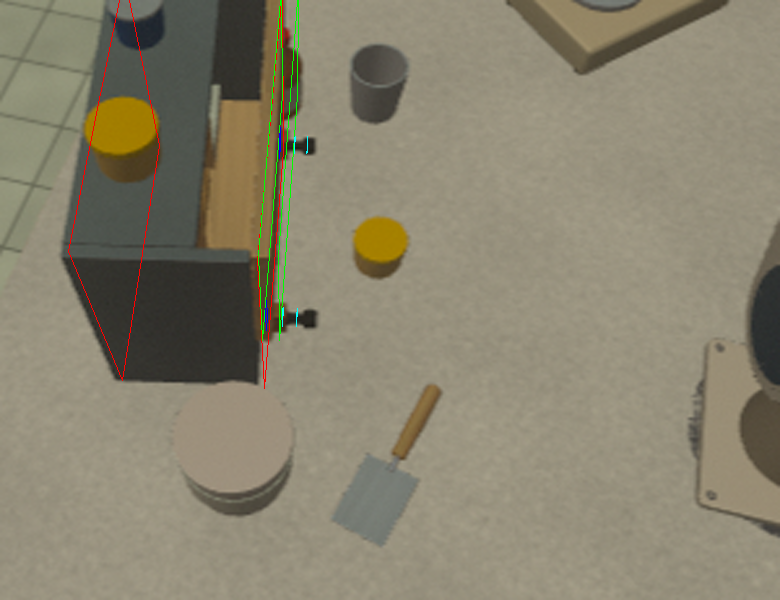

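View pics/fit_side.png

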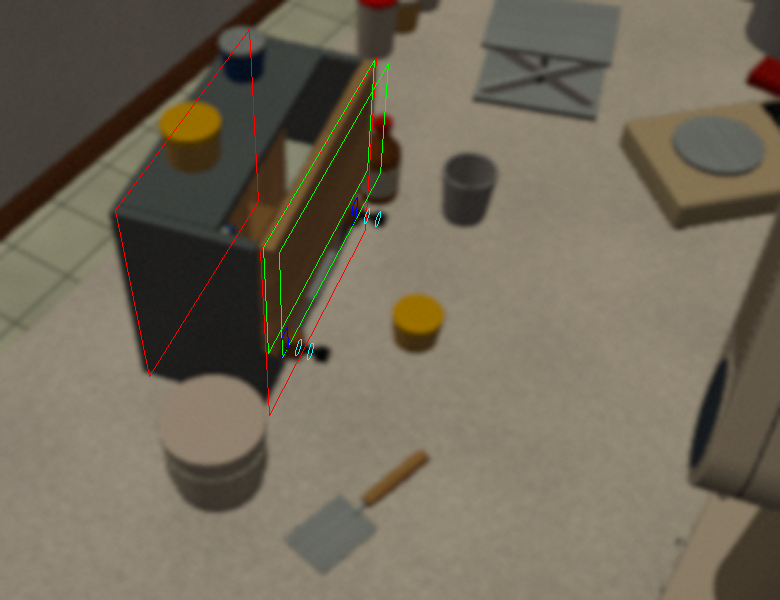

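```bash
cat > fit2.py <<'E'
from h import *
f=lambda a:(150+a[0]/2.6,80+a[1]/2.5)
def fl(a,u,y,o): # u along from hinge, o outward thickness
    return (-np.sin(a)*u-np.cos(a)*o, y, 130+np.cos(a)*u-np.sin(a)*o)
def model(p):
    sl,sr,a=p[3:6]
    return dict(rf=(0,180,320),rb=(170,180,320),kl=(-26-sl,125,90),kr=(-26-sr,-125,90),bb=(170,180,0),bf=(0,180,0),
      fo=fl(a,190,174,18),fbo=fl(a,0,174,18),fi=fl(a,190,174,0),fr=fl(a,190,-174,18),bl=(-sl,135,112),rbr=(170,-180,320))
C={"scene":dict(rf=(250,252),rb=(66,255),kl=(308,318),kr=(308,146),fo=(271,256),fi=(252,257),fbo=(272,339),bb=(112,378)),
"side":dict(rf=(261,246),rb=(115,212),kl=(320,353),kr=(376,217),fo=(277,249),fr=(376,64),fbo=(279,356),bb=(146,371))}
def res(p):
    m=model(p);r=[]
    for n,L in C.items(): r+=list((proj(n,cab(p,[m[k] for k in L]))-[f(L[k]) for k in L]).ravel())
    return np.array(r)
if __name__=="__main__":
    s=least_squares(res,[640,-82,.2,10,10,0],loss='soft_l1');p=s.x;print(p)
    i=0
    e=res(p).reshape(-1,2).round(1)
    for n,L in C.items():
        for k in L: print(n,k,e[i]);i+=1
    np.save('cab.npy',p)
    for n in C:
        im=cv2.imread(f"pics/{n}0.png");im=cv2.resize(im[80:320,150:450],None,fx=2.6,fy=2.5,interpolation=cv2.INTER_CUBIC)
        def ln(P,c):
            q=(proj(n,cab(p,P))-[150,80])*[2.6,2.5];cv2.polylines(im,[q.round().astype(int)],True,c,1)
        for x in(0,170): ln([(x,180,0),(x,180,320),(x,-180,320),(x,-180,0)],(0,0,255))
        ln([(50,180,320),(50,-180,320)],(0,0,255))
        for x in(0,18): ln([fl(p[5],u,y,x) for u,y in((0,174),(190,174),(190,-174),(0,-174))],(0,255,0))
        for y,s in((125,p[3]),(-125,p[4])):
            ln([(-s,y-10,72),(-s,y-10,112),(-s,y+10,112),(-s,y+10,72)],(255,0,0))
            for x in(-18,-34): ln([(x-s,y+11*np.cos(a),90+11*np.sin(a)) for a in np.arange(0,6.2,.4)],(255,255,0))
        cv2.imwrite(f"pics/fit2_{n}.png",im)
E
python3 fit2.py
```

```text
[ 6.50165929e+02 -8.16375384e+01  2.20460810e-01  2.60804470e+01
  1.69922472e+01 -5.28997792e-03]
scene rf [0.9 3. ]
scene rb [-1.2 -0.8]
scene kl [-0.1 -0.7]
scene kr [-0.6 -0.9]
scene fo [ 0.3 -0.6]
scene fi [-0.1 -1.2]
scene fbo [1.2 0.1]
scene bb [2.5 1.3]
side rf [-1.5  1.4]
side rb [-1.8 -0.9]
side kl [ 0.2 -0.1]
side kr [0.6 0.3]
side fo [-1.   0.3]
side fr [ 1.4 -1.3]
side fbo [-0.  -0.2]
side bb [-0.4  2.1]
```

View pics/fit2_scene.png

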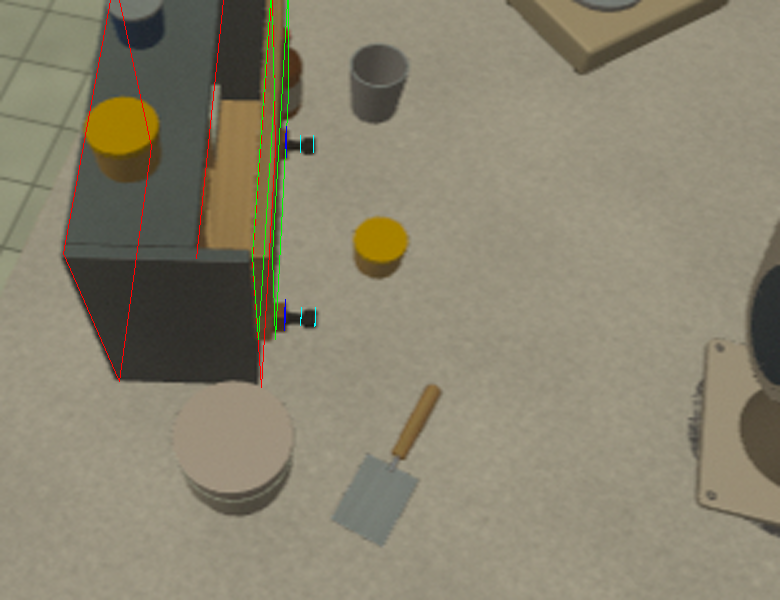

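View pics/fit2_side.png

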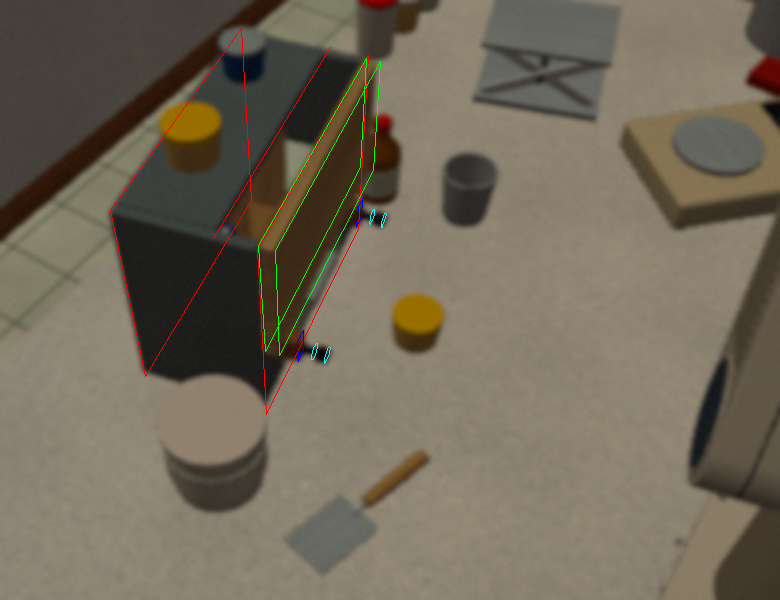

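```bash
python3 - <<'E'
import cv2
im=cv2.imread("pics/side0.png");cv2.imwrite("pics/s1.png",cv2.resize(im[85:245,185:345],None,fx=3.75,fy=3.75,interpolation=cv2.INTER_CUBIC))
im=cv2.imread("pics/scene0.png");cv2.imwrite("pics/s2.png",cv2.resize(im[65:240,165:325],None,fx=3.4,fy=3.4,interpolation=cv2.INTER_CUBIC))
E
```

```text
(no output)
```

View pics/s1.png

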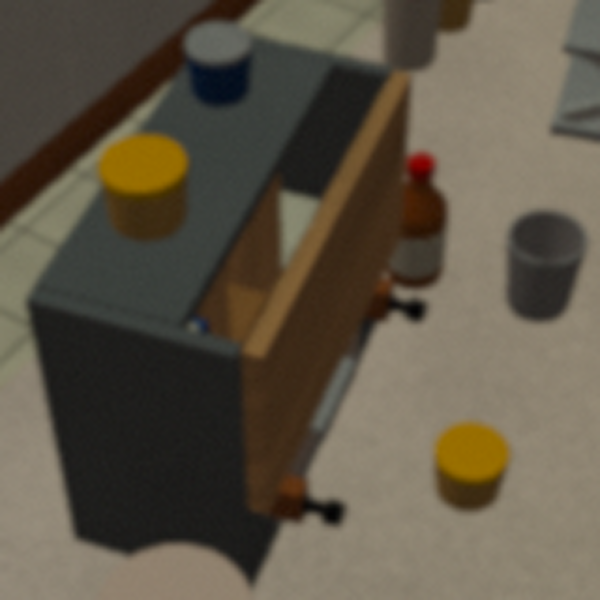

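View pics/s2.png

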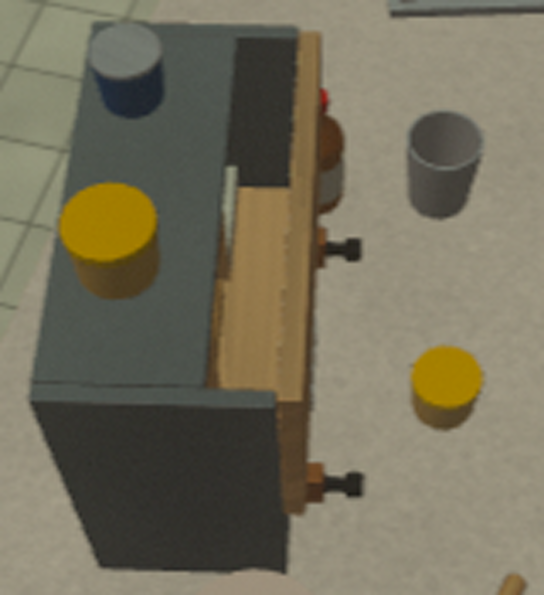

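```bash
cat > fit3.py <<'E'
import fit2
from h import *
from fit2 import model as m0, fl
S={"scene":(3.4,165,65),"side":(3.75,185,85)}
g=lambda n,a:(S[n][1]+(a[0]+.5)/S[n][0]-.5,S[n][2]+(a[1]+.5)/S[n][0]-.5)
C={"scene":dict(rf=(275,403),rb=(32,400),rbr=(95,23),rfr=(298,27),fi=(279,402),fo=(299,402),fir=(299,33),fr=(320,33),fbo=(302,513),kl=(354,485),kr=(354,249),bf=(286,573),bb=(100,567)),
"side":dict(rf=(243,352),rb=(32,300),kl=(333,512),kr=(413,309),fo=(267,355),fi=(245,355),fr=(410,85),fir=(392,72),fbo=(275,515),rfr=(385,70),bb=(77,537),bf=(252,588))}
def model(p):
    d=m0(p);d.update(rfr=(0,-180,320),fir=fl(p[5],190,-174,0));return d
def res(p):
    m=model(p);r=[]
    for n,L in C.items(): r+=list((proj(n,cab(p,[m[k] for k in L]))-[g(n,L[k]) for k in L]).ravel())
    return np.array(r)
def draw(p,n,src,out):
        k,x0,y0=S[n]
        im=cv2.imread(src)[y0:y0+int(600/k),x0:x0+int(700/k)];im=cv2.resize(im,None,fx=k,fy=k,interpolation=cv2.INTER_CUBIC)
        def ln(P,c):
            q=(proj(n,cab(p,P))-[x0,y0]+.5)*k-.5;cv2.polylines(im,[q.round().astype(int)],True,c,1)
        for x in(0,170): ln([(x,180,0),(x,180,320),(x,-180,320),(x,-180,0)],(0,0,255))
        ln([(50,180,320),(50,-180,320)],(0,0,255))
        for x in(0,18): ln([fl(p[5],u,y,x) for u,y in((0,174),(190,174),(190,-174),(0,-174))],(0,255,0))
        for y,s in((125,p[3]),(-125,p[4])):
            ln([(-s,y-10,72),(-s,y-10,112),(-s,y+10,112),(-s,y+10,72)],(255,0,0))
            for x in(-18,-34): ln([(x-s,y+11*np.cos(a),90+11*np.sin(a)) for a in np.arange(0,6.2,.4)],(255,255,0))
        cv2.imwrite(out,im)
if __name__=="__main__":
    s=least_squares(res,[640,-82,.2,10,10,0],loss='soft_l1');p=s.x;print(p)
    i=0;e=res(p).reshape(-1,2).round(1)
    for n,L in C.items():
        for k in L: print(n,k,e[i],end='; ');i+=1
    np.save('cab.npy',p)
    for n in C: draw(p,n,f"pics/{n}0.png",f"pics/fit3_{n}.png")
    print(cab(p,[model(p)[k] for k in('kl','kr')]))
    for i in('kl','kr','fo','fr'): print(i,tri({n:g(n,C[n][i]) for n in C}), cab(p,model(p)[i]))
E
python3 fit3.py
```

```text
[ 6.53871025e+02 -7.98472584e+01  2.30566908e-01  2.98118884e+01
  2.31473236e+01  2.98882243e-03]
scene rf [0.6 1. ]; scene rb [-1.  -0.1]; scene rbr [-0.9 -1.2]; scene rfr [ 0.2 -1.1]; scene fi [-0.2 -1. ]; scene fo [ 1.6 -0.8]; scene fir [ 0.  -1.3]; scene fr [ 0.3 -1.2]; scene fbo [1.5 0.4]; scene kl [-0.1 -0.6]; scene kr [-0.6 -0.3]; scene bf [0.9 1.7]; scene bb [0.7 1.9]; side rf [-1.5  1.3]; side rb [-1.9 -0.2]; side kl [0.1 0.1]; side kr [0.6 0.2]; side fo [-0.6  0.7]; side fi [-1. -1.]; side fr [ 0.7 -3.1]; side fir [ 0.1 -0.8]; side fbo [-1.4  0.2]; side rfr [ 2.4 -1.4]; side bb [-0.3  3.1]; side bf [-0.3  4.1]; [[ 570.96990319   29.09020509   90.        ]
 [ 634.59047002 -212.77099456   90.        ]]
kl [569.40344687  33.06014531  95.66471448] [[570.96990319  29.09020509  90.        ]]
kr [ 630.1529389  -200.53889879  104.94542606] [[ 634.59047002 -212.77099456   90.        ]]
fo [598.38169232  83.71734197 317.41196158] [[596.03046215  85.30489068 319.94535264]]
fr [ 680.22883544 -262.22125739  302.90607934] [[ 675.55871624 -253.48598406  319.94535264]]
```

View pics/fit3_scene.png

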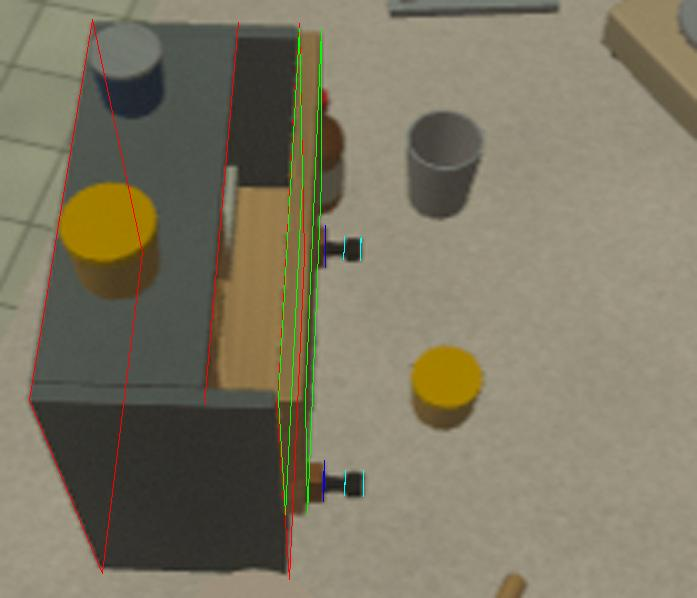

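View pics/fit3_side.png

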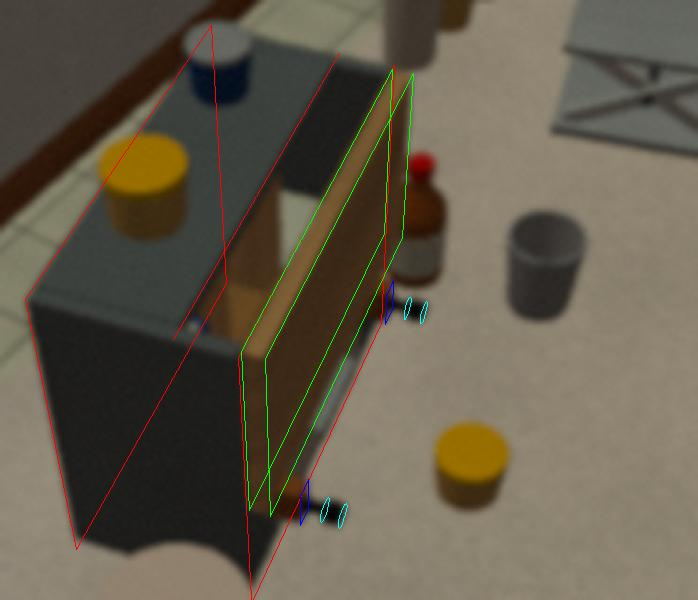

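```bash
sed -i 's/,bf=(286,573),bb=(100,567)//; s/,bb=(77,537),bf=(252,588)//' fit3.py; python3 fit3.py
```

```text
[ 6.52747835e+02 -7.90834562e+01  2.33424663e-01  2.85839811e+01
  2.26094031e+01 -1.24997717e-03]
scene rf [1.2 1.4]; scene rb [-0.4  0.5]; scene rbr [-0.8 -0.8]; scene rfr [ 0.3 -0.9]; scene fi [ 0.  -0.6]; scene fo [ 1.9 -0.4]; scene fir [-0.1 -1.1]; scene fr [ 0.2 -1. ]; scene fbo [2.  0.7]; scene kl [-0.1 -0.4]; scene kr [-0.6 -0.1]; side rf [-1.1  1.7]; side rb [-1.7  0.2]; side kl [0.  0.3]; side kr [0.6 0.4]; side fo [-0.5  1. ]; side fi [-0.9 -0.7]; side fr [ 0.5 -2.9]; side fir [-0.1 -0.6]; side fbo [-1.1  0.6]; side rfr [ 2.4 -1.2]; [[ 570.73034185   29.9006797    90.        ]
 [ 634.37055376 -211.93732188   90.        ]]
kl [569.40344687  33.06014531  95.66471448] [[570.73034185  29.9006797   90.        ]]
kr [ 630.1529389  -200.53889879  104.94542606] [[ 634.37055376 -211.93732188   90.        ]]
fo [598.38169232  83.71734197 317.41196158] [[595.21900925  86.0890001  320.02235115]]
fr [ 680.22883544 -262.22125739  302.90607934] [[ 675.71511877 -252.47321922  320.02235115]]
```

View pics/fit3_side.png

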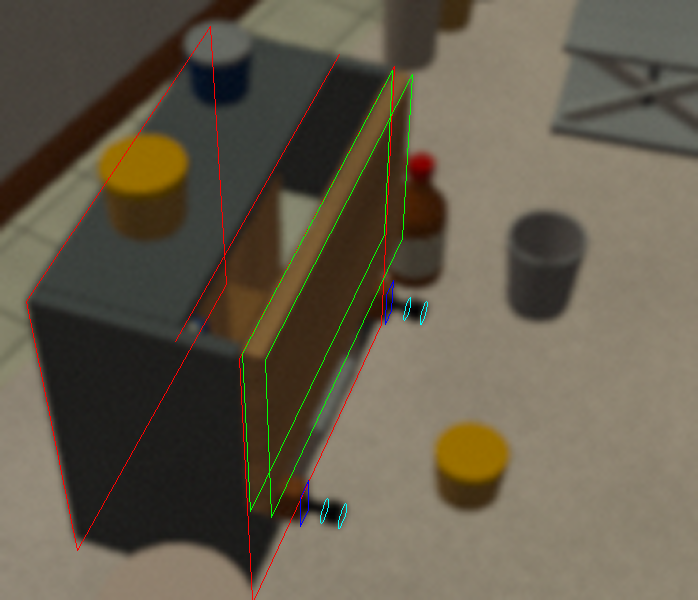

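```bash
cat >> h.py <<'E'
from scipy.linalg import logm,expm
def T(pos,rot):
    M=np.eye(4);M[:3,:3]=rot.as_matrix() if hasattr(rot,'as_matrix') else rot;M[:3,3]=pos;return M
def cur(o=None):
    o=o or ctrl.get_obs();return T(o['ee_pos'],R.from_rotvec(o['orientation']))
def tool(g,yaw,tilt,reach=163.):
    """grasp point g, yaw rad, tilt deg from vertical-down toward +x'; tool x forward"""
    Rz=R.from_rotvec([0,0,yaw]);D=R.from_matrix(np.array([[1,0,0],[0,-1,0],[0,0,-1.]]))
    Q=Rz*D*R.from_rotvec([0,np.radians(tilt),0])
    return T(np.array(g)-reach*Q.as_matrix()[:,2],Q)
def rows(A,B,N=None):
    L=logm(np.linalg.inv(A)@B).real
    for n in ([N] if N else range(1,200)):
        t=expm(L/n);r=np.degrees(R.from_matrix(t[:3,:3]).as_rotvec())
        if N or (abs(t[:3,3]).max()<40 and np.linalg.norm(t[:3,3])<41 and np.linalg.norm(r)<7.0): break
    print("N",n,"row",np.round(t[:3,3]/1000,4).tolist(),np.round(r,2).tolist())
    return t,n
E
python3 - <<'E'
from h import *
A=cur();B=tool((634,-212,90),.233,35,263)
print(B[:3,3]);t,n=rows(A,B)
M=A
for i in range(n): M=M@t;print((M[:3,3]+182*M[:3,2]).round(), end=' ')
E
```

```text
[ 487.22566986 -246.83102591  305.43698765]
N 13 row [0.0289, -0.0208, 0.0164] [-0.01, 2.69, 0.03]
[ 180. -578.  206.] [ 212. -549.  192.] [ 245. -519.  179.] [ 278. -490.  169.] [ 312. -460.  160.] [ 346. -431.  152.] [ 381. -401.  147.] [ 415. -371.  144.] [ 450. -341.  143.] [ 485. -312.  143.] [ 520. -282.  146.] [ 554. -252.  150.] [ 589. -223.  156.]
```

Request:
jog_arm:
  steps:
    - [[0.0289, -0.0208, 0.0164, 0, 2.69, 0, 0], [0.0289, -0.0208, 0.0164, 0, 2.69, 0, 0], [0.0289, -0.0208, 0.0164, 0, 2.69, 0, 0], [0.0289, -0.0208, 0.0164, 0, 2.69, 0, 0], [0.0289, -0.0208, 0.0164, 0, 2.69, 0, 0], [0.0289, -0.0208, 0.0164, 0, 2.69, 0, 0], [0.0289, -0.0208, 0.0164, 0, 2.69, 0, 0], [0.0289, -0.0208, 0.0164, 0, 2.69, 0, 0], [0.0289, -0.0208, 0.0164, 0, 2.69, 0, 0], [0.0289, -0.0208, 0.0164, 0, 2.69, 0, 0], [0.0289, -0.0208, 0.0164, 0, 2.69, 0, 0], [0.0289, -0.0208, 0.0164, 0, 2.69, 0, 0], [0.0289, -0.0208, 0.0164, 0, 2.69, 0, 0], [0, 0, 0, 0, 0, 0, 0], [0, 0, 0, 0, 0, 0, 0]]

```text
t: 3.3
ee_pos: [487.1, -244.6, 305.9]
orientation: [-2.907, -0.356, -0.916]
ft_force: [0.5, -1.3, -0.8]
width: 43.9
```

```bash
cat >> h.py <<'E'
WI=ctrl.camera_info("wrist")
def wproj(A,P):
    p=(np.linalg.inv(A@WI['T_tool_cam'])@np.c_[np.atleast_2d(P),np.ones(len(np.atleast_2d(P)))].T).T[:,:3]
    th=np.arctan2(np.hypot(p[:,0],p[:,1]),p[:,2]);ph=np.arctan2(p[:,1],p[:,0])
    return np.c_[WI['cx']+WI['fx']*th*np.cos(ph),WI['cy']+WI['fx']*th*np.sin(ph)]
def wray(A,uv):
    d=np.array([uv[0]-WI['cx'],uv[1]-WI['cy']]);r=np.hypot(*d);th=r/WI['fx'];d=d/r
    M=A@WI['T_tool_cam'];return M[:3,3],M[:3,:3]@np.array([np.sin(th)*d[0],np.sin(th)*d[1],np.cos(th)])
def wonz(A,uv,z):
    o,d=wray(A,uv);return o+d*(z-o[2])/d[2]
E
python3 - <<'E'
from h import *
A=cur();print(A.round(2));p=np.load('cab.npy')
im=ctrl.get_image("wrist");cv2.imwrite("pics/w1.png",cv2.resize(im[:,:,::-1],None,fx=1.5,fy=1.5))
np.save('A1.npy',A)
K=cab(p,[(-26-p[3],125,90),(-26-p[4],-125,90)]);print(wproj(A,K))
for t in("knob_left","knob_right","flap_edge","flap_hinge"):
    r=ctrl.landmark_of(t,"wrist");print(t,[(q['uv'],round(q['p'],2),wonz(A,q['uv'],90).round(1)) for q in r])
E
```

```text
[[ 8.0000e-01  2.4000e-01  5.6000e-01  4.8711e+02]
 [ 2.0000e-01 -9.7000e-01  1.4000e-01 -2.4465e+02]
 [ 5.7000e-01  0.0000e+00 -8.2000e-01  3.0589e+02]
 [ 0.0000e+00  0.0000e+00  0.0000e+00  1.0000e+00]]
[[ 22.61043077 200.18973464]
 [257.2942585  198.6032615 ]]
knob_left [([24.9, 200.8], 0.85, array([571.1,  25.9,  90. ]))]
knob_right [([255.3, 196.5], 0.77, array([ 635.8, -209.8,   90. ]))]
flap_edge [([5.0, 170.3], 0.38, array([595.2,  82.8,  90. ]))]
flap_hinge [([113.6, 126.7], 0.63, array([674.2, -49.7,  90. ]))]
```

View pics/w1.png

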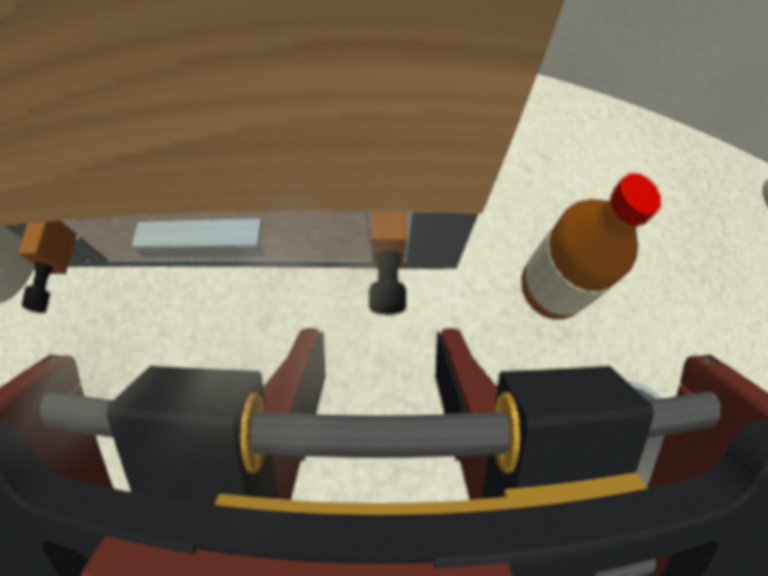

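```bash
python3 - <<'E'
from h import *
A=cur();print(wonz(A,(258.7,196.7),90))
B=tool((635.5,-212,90),.233,35,163);rows(A,B,5)
E
```

```text
[ 634.74874082 -216.09288606   90.        ]
N 5 row [0.0005, 0.0001, 0.0205] [-0.03, 0.01, 0.05]
```

Request:
jog_arm:
  steps:
    - [[0.0005, 0.0003, 0.0205, 0, 0, 0, 0], [0.0005, 0.0003, 0.0205, 0, 0, 0, 0], [0.0005, 0.0003, 0.0205, 0, 0, 0, 0], [0.0005, 0.0003, 0.0205, 0, 0, 0, 0], [0.0005, 0.0003, 0.0205, 0, 0, 0, 0], [0, 0, 0, 0, 0, 0, 0]]

```text
t: 4.05
ee_pos: [545.6, -233.7, 220.8]
orientation: [-2.909, -0.348, -0.912]
ft_force: [-0.7, 0.2, -0.2]
width: 44.0
```

```bash
python3 - <<'E'
from h import *
A=cur();print((A[:3,3]+163*A[:3,2]),ctrl.get_obs()['ft_force'])
im=ctrl.get_image("wrist");cv2.imwrite("pics/w2.png",cv2.resize(im[:,:,::-1],None,fx=1.5,fy=1.5))
E
```

```text
[ 636.01985736 -211.40275183   86.9898948 ] [-0.65905701  0.16086177 -0.17838593]
```

View pics/w2.png

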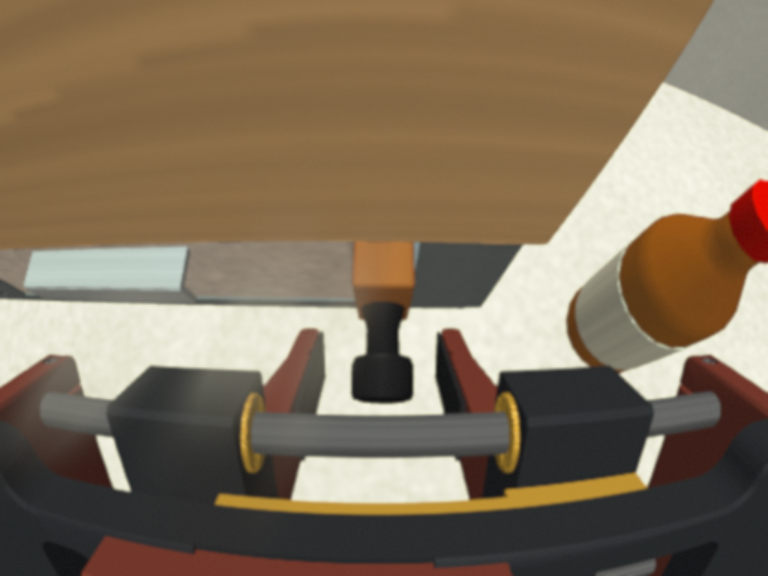

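Request:
jog_arm:
  steps:
    - [[0, 0, 0, 0, 0, 0, 1], [0, 0, 0, 0, 0, 0, 1], [0, 0, 0, 0, 0, 0, 1], [0, 0, 0, 0, 0, 0, 1], [0, 0, 0, 0, 0, 0, 1], [0, 0, 0, 0, 0, 0, 1], [-0.0115, 0, -0.008, 0, 0, 0, 1], [-0.0115, 0, -0.008, 0, 0, 0, 1], [-0.0115, 0, -0.008, 0, 0, 0, 1], [-0.0115, 0, -0.008, 0, 0, 0, 1], [-0.0115, 0, -0.008, 0, 0, 0, 1], [-0.0115, 0, -0.008, 0, 0, 0, 1], [-0.0115, 0, -0.008, 0, 0, 0, 1], [-0.0115, 0, -0.008, 0, 0, 0, 1], [0, 0, 0, 0, 0, 0, 1]]

```text
t: 5.35
ee_pos: [435.7, -259.9, 224.1]
orientation: [-2.907, -0.35, -0.92]
ft_force: [-3.4, 1.0, 10.6]
width: 21.1
```

```bash
python3 - <<'E'
from h import *
A=cur();o=ctrl.get_obs();print((A[:3,3]+163*A[:3,2]),o['ft_force'],o['qpos'])
im=ctrl.get_image("wrist");cv2.imwrite("pics/w3.png",cv2.resize(im[:,:,::-1],None,fx=1.5,fy=1.5))
E
```

```text
[ 526.76679387 -237.58042959   90.7956393 ] [-3.37909842  1.02338165 10.55923339] [-0.67669596  0.55190715  2.09378224  1.39410886  0.48244331 -0.61821996]
```

View pics/w3.png

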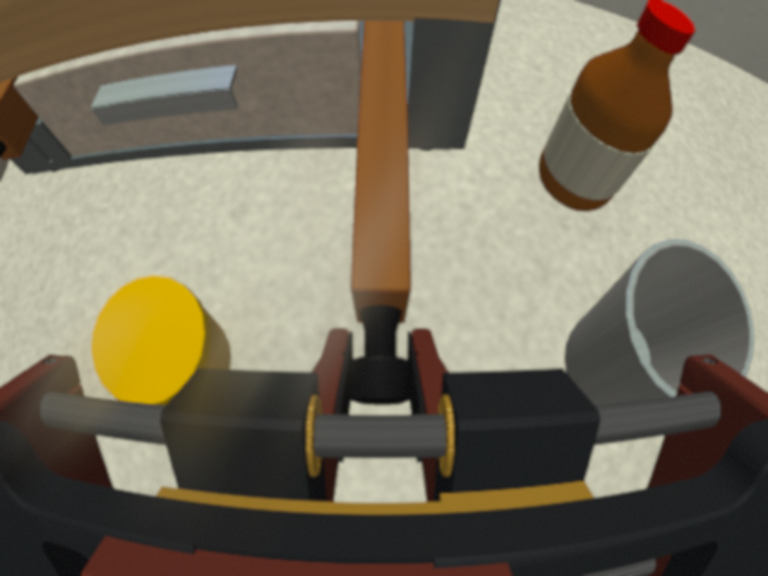

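Request:
jog_arm:
  steps:
    - [[-0.0082, 0, -0.0057, 0, 0, 0, 1], [-0.0082, 0, -0.0057, 0, 0, 0, 1], [0, 0, 0, 0, 0, 0, 1]]

```text
t: 5.65
ee_pos: [417.8, -264.4, 224.2]
orientation: [-2.904, -0.352, -0.923]
ft_force: [0.7, 3.8, 13.4]
width: 21.4
```

```bash
python3 - <<'E'
from h import *
A=cur();o=ctrl.get_obs();print((A[:3,3]+163*A[:3,2]),o['ft_force'],o['qpos'])
E
```

```text
[ 509.14817459 -241.75343875   91.07848353] [ 0.70428554  3.80486979 13.39304924] [-0.7102661   0.54373273  2.11774995  1.40082673  0.4978287  -0.6603069 ]
```

Request:
jog_arm:
  steps:
    - [[-0.0049, 0, -0.0034, 0, 0, 0, 1], [-0.0049, 0, -0.0034, 0, 0, 0, 1], [0, 0, 0, 0, 0, 0, 1]]

```text
t: 5.9
ee_pos: [408.5, -267.0, 224.4]
orientation: [-2.901, -0.355, -0.927]
ft_force: [18.1, 8.0, 2.4]
width: 20.7
```

```bash
python3 - <<'E'
from h import *
A=cur();o=ctrl.get_obs();print((A[:3,3]+163*A[:3,2]),o['ft_force'],o['width'])
im=ctrl.get_image("wrist");cv2.imwrite("pics/w4.png",cv2.resize(im[:,:,::-1],None,fx=1.5,fy=1.5))
E
```

```text
[ 500.16711341 -243.95232406   91.66313628] [18.11466525  7.97997419  2.43140524] 20.659999131016182
```

View pics/w4.png

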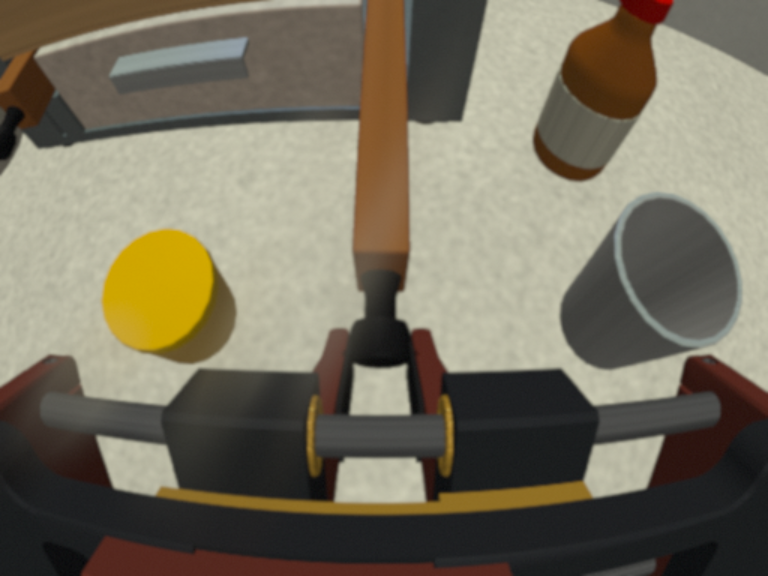

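```bash
python3 - <<'E'
from h import *
A=cur();A2=A.copy();A2[2,3]+=100
rows(A,A2)
B=tool((571,28.5,90),.233,35,263);print(B[:3,3]);t,n=rows(A2,B);M=A2
for i in range(n): M=M@t;print((M[:3,3]+182*M[:3,2]).round(), end=' ')
E
```

```text
N 3 row [0.0193, -0.0, -0.0272] [-0.0, -0.0, -0.0]
[424.22566986  -6.33102591 305.43698765]
N 7 row [0.0074, -0.0356, 0.0086] [-0.06, -0.06, 0.07]
[ 513. -204.  173.] [ 515. -167.  171.] [ 517. -130.  168.] [519. -93. 165.] [521. -56. 162.] [523. -19. 159.] [526.  18. 156.]
```

Request:
jog_arm:
  steps:
    - [[0.002, 0, 0.0014, 0, 0, 0, 0], [0, 0, 0, 0, 0, 0, 0], [0, 0, 0, 0, 0, 0, 0], [0, 0, 0, 0, 0, 0, 0], [0.0193, 0, -0.0272, 0, 0, 0, 0], [0.0193, 0, -0.0272, 0, 0, 0, 0], [0.0193, 0, -0.0272, 0, 0, 0, 0], [0.0074, -0.0356, 0.0086, 0, 0, 0, 0], [0.0074, -0.0356, 0.0086, 0, 0, 0, 0], [0.0074, -0.0356, 0.0086, 0, 0, 0, 0], [0.0074, -0.0356, 0.0086, 0, 0, 0, 0], [0.0074, -0.0356, 0.0086, 0, 0, 0, 0], [0.0074, -0.0356, 0.0086, 0, 0, 0, 0], [0.0074, -0.0356, 0.0086, 0, 0, 0, 0], [0, 0, 0, 0, 0, 0, 0], [0, 0, 0, 0, 0, 0, 0]]

```text
t: 7.28
ee_pos: [423.8, -4.4, 303.1]
orientation: [-2.907, -0.357, -0.914]
ft_force: [0.3, 0.2, 0.0]
width: 43.8
```

```bash
python3 - <<'E'
from h import *
A=cur();p=np.load('cab.npy')
im=ctrl.get_image("wrist");cv2.imwrite("pics/w5.png",cv2.resize(im[:,:,::-1],None,fx=1.5,fy=1.5))
for t in("knob_left","knob_right"):
    r=ctrl.landmark_of(t,"wrist");print(t,[(q['uv'],round(q['p'],2),wonz(A,q['uv'],90).round(1)) for q in r])
rows(A,tool((571,28,90),.233,35,163),5);print(ctrl.get_obs()['ft_force'])
E
```

```text
knob_left [([256.0, 197.0], 0.65, array([570.9,  29.7,  90. ]))]
knob_right [([503.5, 189.0], 0.24, array([ 647.1, -241.1,   90. ]))]
N 5 row [0.0003, 0.0006, 0.0196] [-0.08, 0.02, 0.11]
[-0.49287236  0.20830445  0.48561379]
```

View pics/w5.png

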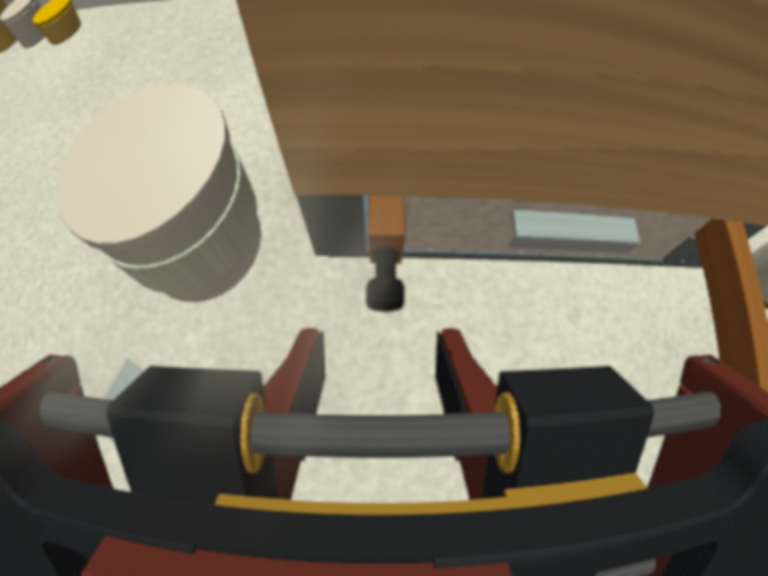

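Request:
jog_arm:
  steps:
    - [[0.0005, 0.0005, 0.0196, 0, 0, 0, 0], [0.0005, 0.0005, 0.0196, 0, 0, 0, 0], [0.0005, 0.0005, 0.0196, 0, 0, 0, 0], [0.0005, 0.0005, 0.0196, 0, 0, 0, 0], [0.0005, 0.0005, 0.0196, 0, 0, 0, 0], [0, 0, 0, 0, 0, 0, 0], [0, 0, 0, 0, 0, 0, 1], [0, 0, 0, 0, 0, 0, 1], [0, 0, 0, 0, 0, 0, 1], [0, 0, 0, 0, 0, 0, 1], [0, 0, 0, 0, 0, 0, 1], [0, 0, 0, 0, 0, 0, 1]]

```text
t: 8.43
ee_pos: [479.3, 6.1, 226.5]
orientation: [-2.905, -0.355, -0.918]
ft_force: [-1.7, 12.2, -1.9]
width: 20.9
```

Request:
jog_arm:
  steps:
    - [[-0.0115, 0, -0.008, 0, 0, 0, 1], [-0.0115, 0, -0.008, 0, 0, 0, 1], [-0.0115, 0, -0.008, 0, 0, 0, 1], [-0.0115, 0, -0.008, 0, 0, 0, 1], [-0.0115, 0, -0.008, 0, 0, 0, 1], [-0.0115, 0, -0.008, 0, 0, 0, 1], [-0.0115, 0, -0.008, 0, 0, 0, 1], [-0.0115, 0, -0.008, 0, 0, 0, 1], [0, 0, 0, 0, 0, 0, 1]]

```text
t: 9.18
ee_pos: [368.1, -20.1, 226.4]
orientation: [-2.903, -0.358, -0.917]
ft_force: [-8.5, 23.9, 9.0]
width: 21.4
```

```bash
python3 - <<'E'
from h import *
A=cur();o=ctrl.get_obs();print((A[:3,3]+163*A[:3,2]),o['ft_force'],o['qpos'],o['width'])
im=ctrl.get_image("wrist");cv2.imwrite("pics/w6.png",cv2.resize(im[:,:,::-1],None,fx=1.5,fy=1.5))
E
```

```text
[458.84087384   2.94224142  93.00978138] [-8.53900485 23.88631732  8.96050355] [-0.16760165  0.45170052  2.42246084  2.46696387  0.38123204 -1.27580712] 21.424692774025836
```

View pics/w6.png

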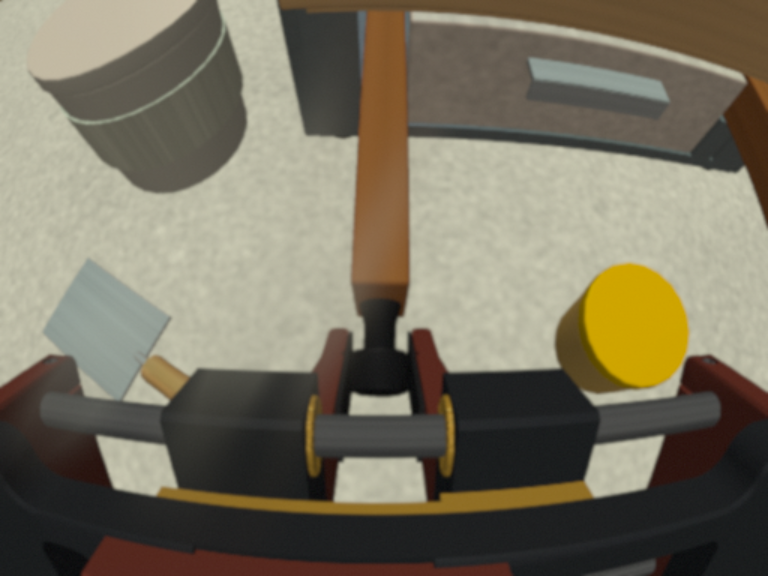

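Request:
jog_arm:
  steps:
    - [[-0.0066, -0.001, -0.0046, 0, 0, 0, 1], [-0.0066, -0.001, -0.0046, 0, 0, 0, 1], [0, 0, 0, 0, 0, 0, 1]]

```text
t: 9.48
ee_pos: [357.4, -22.3, 227.5]
orientation: [-2.898, -0.359, -0.934]
ft_force: [6.0, 19.7, 8.2]
width: 21.4
```

```bash
python3 - <<'E'
from h import *
A=cur();o=ctrl.get_obs();print((A[:3,3]+163*A[:3,2]),o['ft_force'],o['qpos'],o['width'])
E
```

```text
[449.69090289   0.85814405  95.14294173] [ 5.95848388 19.70796076  8.18787831] [-0.18244835  0.44702763  2.44567701  2.48453224  0.40860315 -1.31059631] 21.37061115130822
```

Request:
jog_arm:
  steps:
    - [[-0.0041, -0.001, -0.0029, 0, 0, 0, 1], [-0.0041, -0.001, -0.0029, 0, 0, 0, 1], [0, 0, 0, 0, 0, 0, 1]]

```text
t: 9.73
ee_pos: [350.7, -23.5, 228.2]
orientation: [-2.897, -0.358, -0.944]
ft_force: [21.2, 16.9, -1.0]
width: 21.1
```

```bash
python3 - <<'E'
from h import *
A=cur();o=ctrl.get_obs();print((A[:3,3]+163*A[:3,2]),o['ft_force'],o['qpos'],o['width'])
for n in("wrist","scene","side"):
    im=ctrl.get_image(n);cv2.imwrite(f"pics/{n}7.png",cv2.resize(im[:,:,::-1],None,fx=1.5,fy=1.5))
E
```

```text
[443.94935898  -0.48034785  96.51549625] [21.17842053 16.85327837 -1.01690108] [-0.19091447  0.44406512  2.46030162  2.49841157  0.42498962 -1.33311195] 21.072819938602183
```

View pics/wrist7.png

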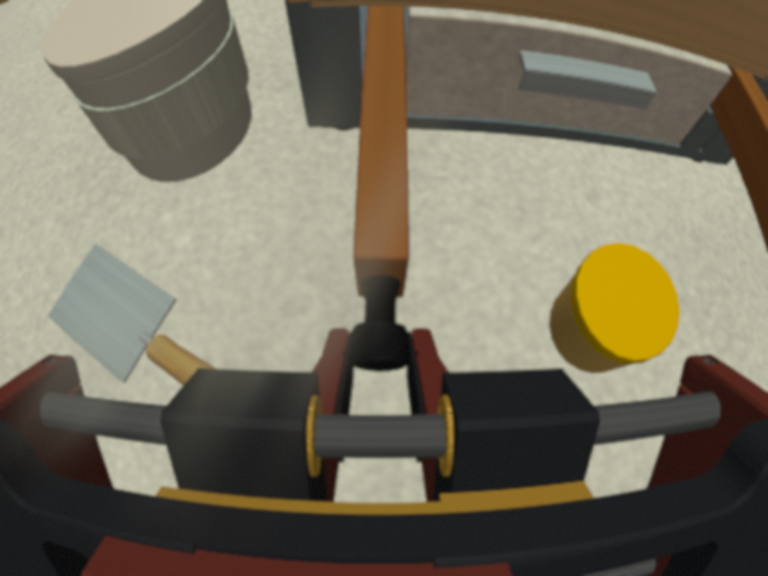

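View pics/scene7.png

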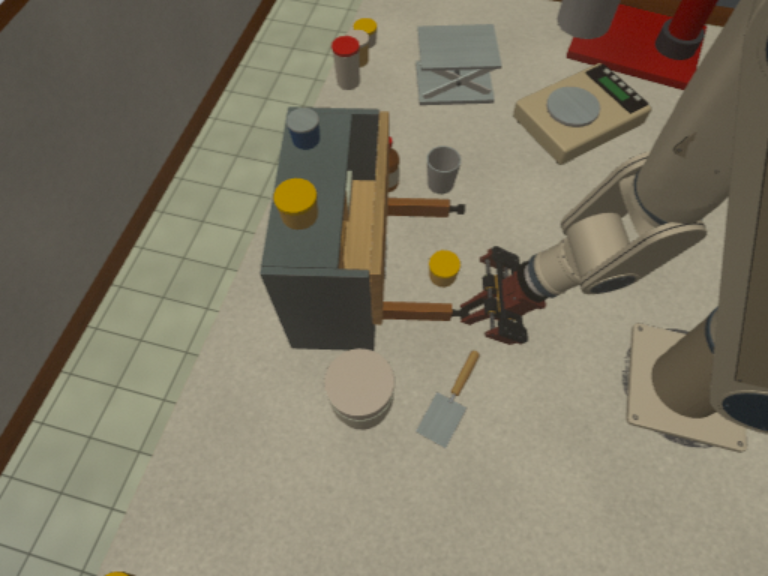

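Request:
jog_arm:
  steps:
    - [[0.0025, 0, 0.0017, 0, 0, 0, 0], [0, 0, 0, 0, 0, 0, 0], [0, 0, 0, 0, 0, 0, 0], [0, 0, 0, 0, 0, 0, 0], [0.011, 0, -0.0156, 0, 0, 0, 0], [0.011, 0, -0.0156, 0, 0, 0, 0], [0.011, 0, -0.0156, 0, 0, 0, 0], [0.011, 0, -0.0156, 0, 0, 0, 1], [0.0154, 0, -0.022, 0, 0, 0, 1], [0.0154, 0, -0.022, 0, 0, 0, 1], [0.0154, 0, -0.022, 0, 0, 0, 1], [0.0154, 0, -0.022, 0, 0, 0, 1], [0.0154, 0, -0.022, 0, 0, 0, 1], [0.0154, 0, -0.022, 0, 0, 0, 1], [0.0154, 0, -0.022, 0, 0, 0, 1], [0.0154, 0, -0.022, 0, 0, 0, 1], [0, 0, 0, 0, 0, 0, 1]]

```text
t: 11.3
ee_pos: [350.7, -23.3, 445.3]
orientation: [-2.879, -0.36, -0.934]
ft_force: [1.3, -0.3, 0.7]
width: 0.3
```

```bash
python3 - <<'E'
from h import *
A=cur();o=ctrl.get_obs();p=np.load('cab.npy');print(o['ft_force'],o['qpos'],o['ee_pos'],o['width'])
im=ctrl.get_image("wrist");cv2.imwrite("pics/w8.png",cv2.resize(im[:,:,::-1],None,fx=1.5,fy=1.5))
g=cab(p,(-60,0,390))[0];B=tool(g,.233,0,182);print(g,B[:3,3]);rows(A,B)
g=cab(p,(16,0,370))[0];B=tool(g,.233,0,182);print(g,B[:3,3])
E
```

```text
[ 1.2862934  -0.30909031  0.68563411] [-0.19840117 -0.16272179  2.28384278  0.57577954  0.51722747  0.69098459] [350.71700843 -23.31832562 445.27357264] 0.329915327187577
[594.37503812 -92.96209578 390.        ] [594.37503812 -92.96209578 572.        ]
N 7 row [0.0364, 0.0178, -0.0062] [-0.18, -5.15, 0.13]
[668.3139136  -75.38248566 370.        ] [668.3139136  -75.38248566 552.        ]
```

View pics/w8.png

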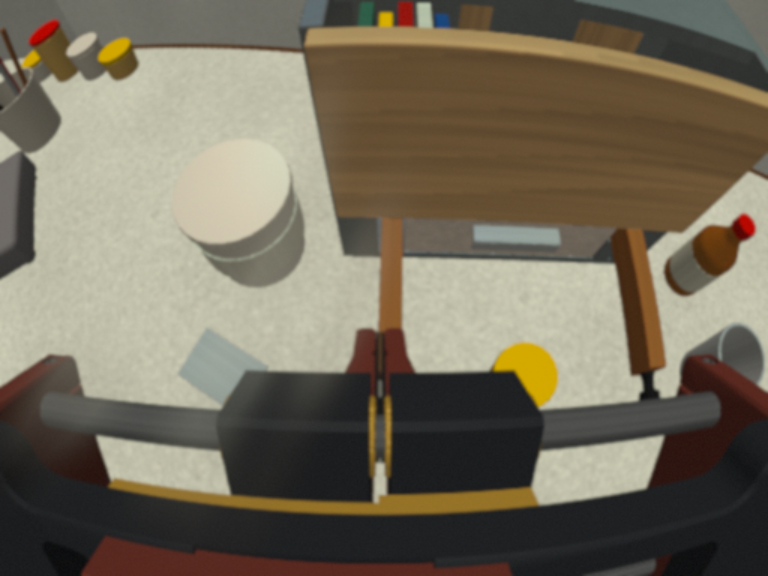

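```bash
python3 - <<'E'
from h import *
A=cur();p=np.load('cab.npy')
B=tool(cab(p,(-60,0,400))[0],.233,0,182);t,n=rows(A,B,10);M=A
inv=lambda q:(R.from_rotvec([0,0,-p[2]]).apply(q-np.array([p[0],p[1],0]))).round()
for i in range(n): M=M@t;print(inv(M[:3,3]+182*M[:3,2]), end=' ')
E
```

```text
N 10 row [0.0259, 0.0125, -0.0058] [-0.14, -3.6, 0.09]
[-166.  116.  309.] [-157.  103.  322.] [-147.   90.  334.] [-137.   78.  346.] [-125.   65.  357.] [-113.   52.  367.] [-101.   39.  376.] [-88.  26. 385.] [-74.  13. 393.] [-60.  -0. 400.]
```

Safe path; tips stay in front of the flap and rise above it.

Request:
jog_arm:
  steps:
    - [[0.0259, 0.0125, -0.0058, -0.14, -3.6, 0.09, 1], [0.0259, 0.0125, -0.0058, -0.14, -3.6, 0.09, 1], [0.0259, 0.0125, -0.0058, -0.14, -3.6, 0.09, 1], [0.0259, 0.0125, -0.0058, -0.14, -3.6, 0.09, 1], [0.0259, 0.0125, -0.0058, -0.14, -3.6, 0.09, 1], [0.0259, 0.0125, -0.0058, -0.14, -3.6, 0.09, 1], [0.0259, 0.0125, -0.0058, -0.14, -3.6, 0.09, 1], [0.0259, 0.0125, -0.0058, -0.14, -3.6, 0.09, 1], [0.0259, 0.0125, -0.0058, -0.14, -3.6, 0.09, 1], [0.0259, 0.0125, -0.0058, -0.14, -3.6, 0.09, 1], [0, 0, 0, 0, 0, 0, 1], [0, 0, 0, 0, 0, 0, 1]]

```text
t: 12.35
ee_pos: [596.6, -92.8, 575.0]
orientation: [-3.116, -0.367, 0.015]
ft_force: [-0.3, 0.2, -0.3]
width: 0.5
```

```bash
python3 - <<'E'
from h import *
A=cur();p=np.load('cab.npy');o=ctrl.get_obs();print(o['qpos'])
inv=lambda q:(R.from_rotvec([0,0,-p[2]]).apply(q-np.array([p[0],p[1],0]))).round(1)
print(inv(A[:3,3]+182*A[:3,2]),A[:3,2])
im=ctrl.get_image("wrist").copy()
for P in [(-18,174,320),(0,174,320),(-18,-174,320),(0,-174,320),(-18,0,320),(0,0,320),(50,0,320),(50,160,320)]:
    u=wproj(A,cab(p,P))[0];cv2.circle(im,tuple(u.round().astype(int)),2,(255,0,0),-1)
cv2.imwrite("pics/w9.png",cv2.resize(im[:,:,::-1],None,fx=1.5,fy=1.5))
rows(A,tool(cab(p,(16,0,370))[0],.233,0,182))
E
```

```text
[-1.74269535e-01  2.49655847e-01  1.48465135e+00  1.11790804e-03
  1.41749673e+00  1.16207595e+00]
[-59.4   0.6 393. ] [-0.00986477  0.00285854 -0.99994726]
N 2 row [0.037, -0.0001, 0.0113] [-0.15, 0.26, 0.04]
```

View pics/w9.png

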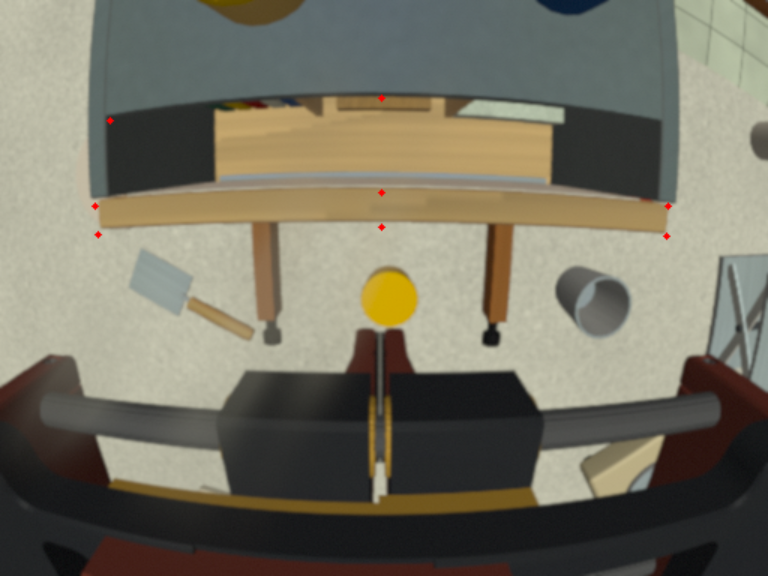

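```bash
python3 - <<'E'
from h import *
A=cur();p=np.load('cab.npy')
rows(A,tool(cab(p,(22,0,370))[0],.233,0,182),3)
E
```

```text
N 3 row [0.027, 0.0001, 0.0076] [-0.09, 0.17, 0.02]
```

Request:
jog_arm:
  steps:
    - [[0.027, 0, 0.0076, -0.09, 0.17, 0, 1], [0.027, 0, 0.0076, -0.09, 0.17, 0, 1], [0.027, 0, 0.0076, -0.09, 0.17, 0, 1], [0, 0, 0, 0, 0, 0, 1], [0, 0, 0, 0, 0, 0, 1]]

```text
t: 12.82
ee_pos: [673.7, -73.5, 553.1]
orientation: [3.119, 0.367, 0.001]
ft_force: [-0.3, 0.9, 0.5]
width: 0.3
```

```bash
python3 - <<'E'
from h import *
A=cur();p=np.load('cab.npy');o=ctrl.get_obs()
inv=lambda q:(R.from_rotvec([0,0,-p[2]]).apply(q-np.array([p[0],p[1],0]))).round(1)
print(inv(A[:3,3]+182*A[:3,2]),A[:3,2])
im=ctrl.get_image("wrist")
cv2.imwrite("pics/w10.png",cv2.resize(im[:,:,::-1],None,fx=1.5,fy=1.5))
E
```

```text
[ 21.7   0.4 371.1] [ 5.20480668e-04 -6.63467414e-04 -9.99999644e-01]
```

View pics/w10.png

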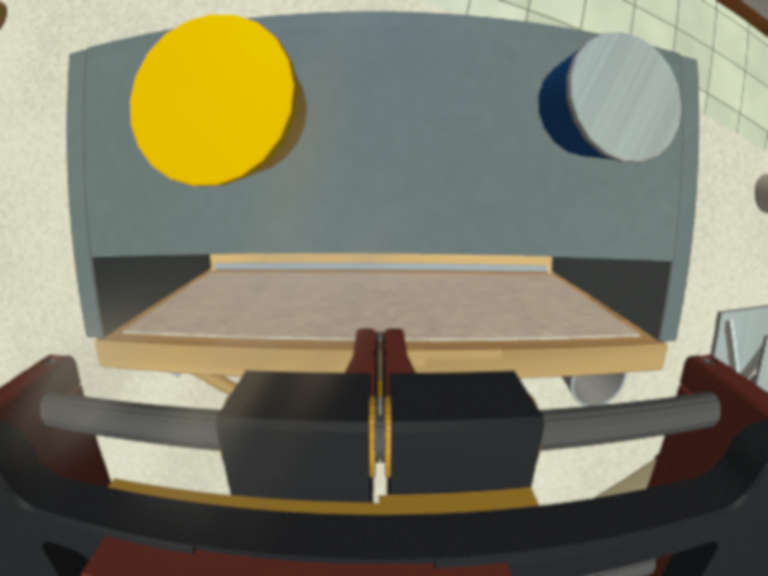

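Request:
jog_arm:
  steps:
    - [[0, 0, 0.013, 0, 0, 0, 1], [0, 0, 0.013, 0, 0, 0, 1], [0, 0, 0.013, 0, 0, 0, 1], [0, 0, 0.013, 0, 0, 0, 1], [0, 0, 0.013, 0, 0, 0, 1], [0, 0, 0.013, 0, 0, 0, 1], [0, 0, 0, 0, 0, 0, 1]]

```text
t: 13.45
ee_pos: [673.9, -74.1, 473.1]
orientation: [3.119, 0.365, -0.003]
ft_force: [0.1, 0.2, -0.7]
width: 0.2
```

```bash
cat >> h.py <<'E'
pc=np.load('cab.npy')
def tip(A): return R.from_rotvec([0,0,-pc[2]]).apply(A[:3,3]+182*A[:3,2]-np.array([pc[0],pc[1],0])).round(1)
def st():
    o=ctrl.get_obs();A=cur(o);print('t',round(o['t'],2),'tip',tip(A),'z',A[:3,2].round(3),'F',o['ft_force'].round(1));return A
E
python3 - <<'E'
from h import *
st()
u=160
for a in (0,.15,.3,.5,.7,.9,1.1,1.3,1.45,1.57,1.6): print(a,round(-u*np.sin(a)+10,1),round(130+u*np.cos(a),1))
E
```

```text
t 13.45 tip [ 2.140e+01 -2.000e-01  2.911e+02] z [-0.002 -0.001 -1.   ] F [ 0.1  0.2 -0.7]
0 10.0 290.0
0.15 -13.9 288.2
0.3 -37.3 282.9
0.5 -66.7 270.4
0.7 -93.1 252.4
0.9 -115.3 229.5
1.1 -132.6 202.6
1.3 -144.2 172.8
1.45 -148.8 149.3
1.57 -150.0 130.1
1.6 -149.9 125.3
```

Request:
jog_arm:
  steps:
    - [[-0.009, 0, 0, 0, 0, 0, 1], [-0.009, 0, 0, 0, 0, 0, 1], [-0.009, 0, 0.001, 0, 0, 0, 1], [-0.009, 0, 0.001, 0, 0, 0, 1], [0, 0, 0, 0, 0, 0, 1]]

```text
t: 13.87
ee_pos: [638.5, -82.7, 476.1]
orientation: [3.118, 0.365, 0.009]
ft_force: [-0.1, -0.5, -0.6]
width: 0.4
```

```bash
python3 - <<'E'
from h import *
st()
im=ctrl.get_image("wrist")
cv2.imwrite("pics/w11.png",cv2.resize(im[:,:,::-1],None,fx=1.5,fy=1.5))
E
```

```text
t 13.87 tip [-13.8  -0.8 294.1] z [ 0.006 -0.002 -1.   ] F [-0.1 -0.5 -0.6]
```

View pics/w11.png

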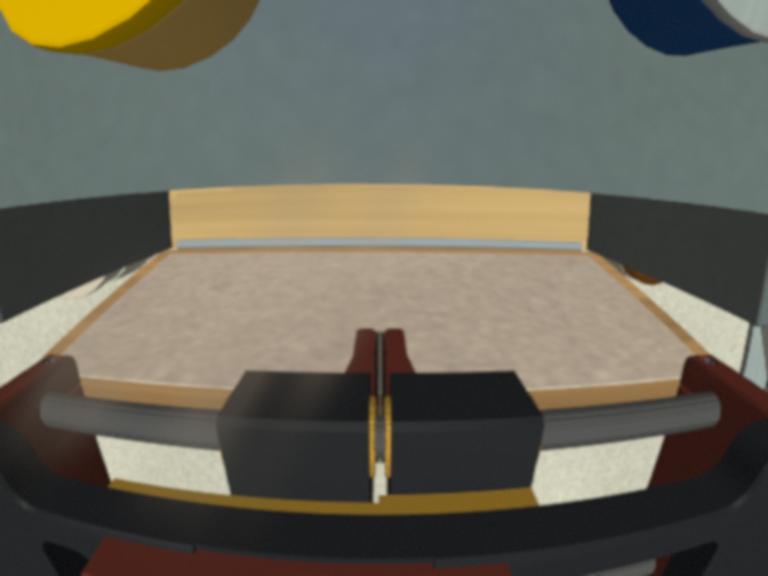

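Request:
jog_arm:
  steps:
    - [[-0.008, 0, 0.003, 0, 0, 0, 1], [-0.008, 0, 0.003, 0, 0, 0, 1], [-0.008, 0, 0.003, 0, 0, 0, 1], [-0.0074, 0, 0.0033, 0, 0, 0, 1], [-0.0074, 0, 0.0033, 0, 0, 0, 1], [-0.0074, 0, 0.0033, 0, 0, 0, 1], [-0.0074, 0, 0.0033, 0, 0, 0, 1], [-0.0066, 0, 0.0045, 0, 0, 0, 1], [-0.0066, 0, 0.0045, 0, 0, 0, 1], [-0.0066, 0, 0.0045, 0, 0, 0, 1], [-0.0066, 0, 0.0045, 0, 0, 0, 1], [0, 0, 0, 0, 0, 0, 1]]

```text
t: 14.92
ee_pos: [560.4, -101.3, 433.0]
orientation: [3.119, 0.365, 0.0]
ft_force: [-0.2, -0.4, -0.7]
width: 1.0
```

```bash
python3 - <<'E'
from h import *
st()
for n in ("wrist","side"):
    im=ctrl.get_image(n);cv2.imwrite(f"pics/{n}12.png",cv2.resize(im[:,:,::-1],None,fx=1.5,fy=1.5))
E
```

```text
t 14.92 tip [-95.   -0.5 251. ] z [ 0.    -0.002 -1.   ] F [-0.2 -0.4 -0.7]
```

View pics/wrist12.png

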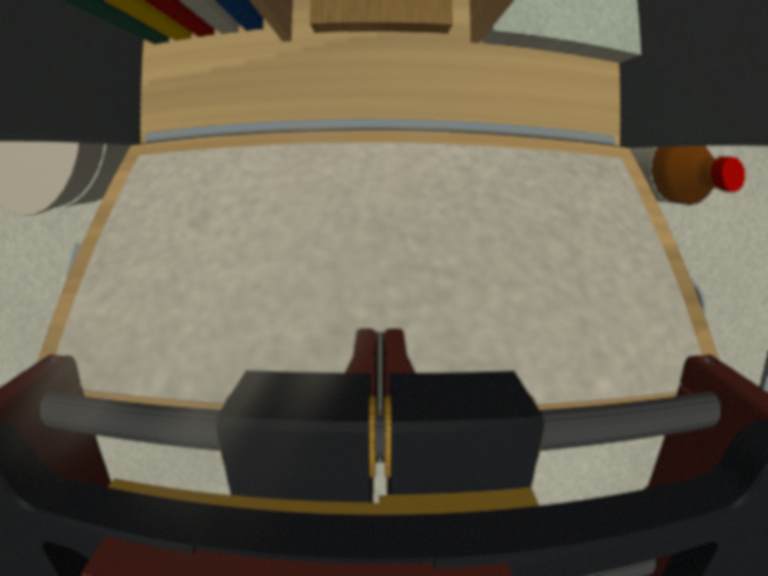

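View pics/side12.png

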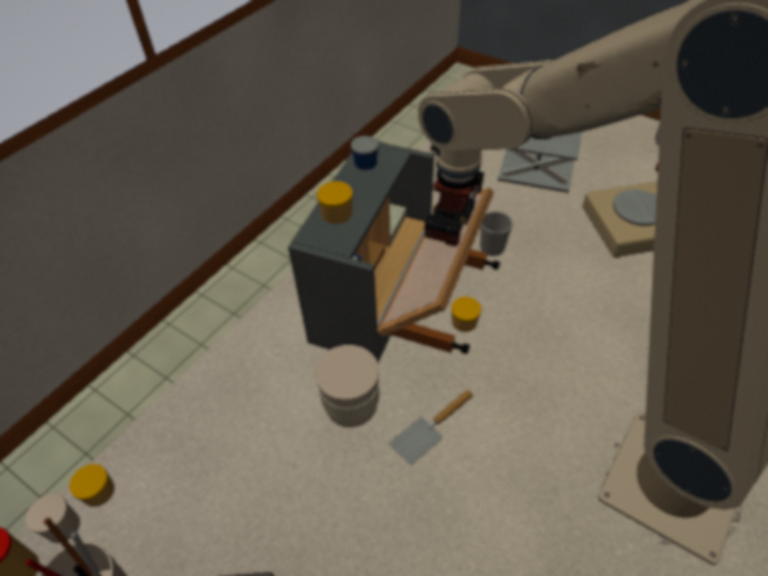

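Request:
jog_arm:
  steps:
    - [[-0.0056, 0, 0.0057, 0, 0, 0, 1], [-0.0056, 0, 0.0057, 0, 0, 0, 1], [-0.0056, 0, 0.0057, 0, 0, 0, 1], [-0.0056, 0, 0.0057, 0, 0, 0, 1], [-0.0043, 0, 0.0067, 0, 0, 0, 1], [-0.0043, 0, 0.0067, 0, 0, 0, 1], [-0.0043, 0, 0.0067, 0, 0, 0, 1], [-0.0043, 0, 0.0067, 0, 0, 0, 1], [-0.0029, 0, 0.0074, 0, 0, 0, 1], [-0.0029, 0, 0.0074, 0, 0, 0, 1], [-0.0029, 0, 0.0074, 0, 0, 0, 1], [-0.0029, 0, 0.0074, 0, 0, 0, 1], [0, 0, 0, 0, 0, 0, 1]]

```text
t: 16.1
ee_pos: [511.3, -113.0, 353.3]
orientation: [3.119, 0.365, 0.0]
ft_force: [0.3, -0.5, 0.1]
width: 0.3
```

```bash
python3 - <<'E'
from h import *
st()
for n in ("side",):
    im=ctrl.get_image(n);cv2.imwrite(f"pics/{n}13.png",cv2.resize(im[:,:,::-1],None,fx=1.5,fy=1.5))
E
```

```text
t 16.1 tip [-145.4   -0.5  171.3] z [ 0.    -0.001 -1.   ] F [ 0.3 -0.5  0.1]
```

View pics/side13.png

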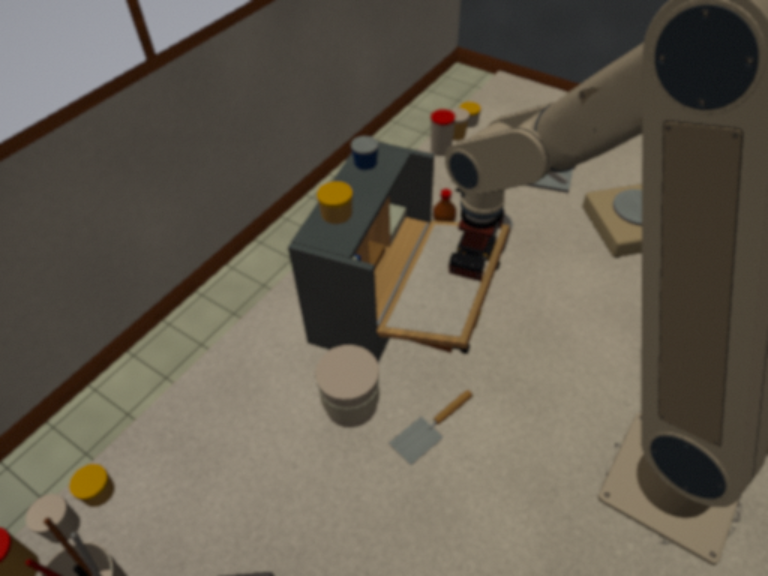

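Continue down to about z = 131, then check the force.

Request:
jog_arm:
  steps:
    - [[-0.0012, 0, 0.007, 0, 0, 0, 1], [-0.0012, 0, 0.007, 0, 0, 0, 1], [-0.0005, 0, 0.007, 0, 0, 0, 1], [0, 0, 0.006, 0, 0, 0, 1], [0, 0, 0.005, 0, 0, 0, 1], [0, 0, 0.004, 0, 0, 0, 1], [0, 0, 0.003, 0, 0, 0, 1], [0, 0, 0, 0, 0, 0, 1]]

```text
t: 16.82
ee_pos: [509.7, -113.6, 315.5]
orientation: [3.118, 0.365, 0.004]
ft_force: [0.6, 0.1, -0.5]
width: 0.4
```

```bash
python3 - <<'E'
from h import *
st()
E
```

```text
t 16.82 tip [-146.7   -0.9  133.5] z [ 0.003 -0.002 -1.   ] F [ 0.6  0.1 -0.5]
```

Request:
jog_arm:
  steps:
    - [[0, 0, 0.002, 0, 0, 0, 1], [0, 0, 0.002, 0, 0, 0, 1], [0, 0, 0, 0, 0, 0, 1]]

```text
t: 17.07
ee_pos: [509.9, -113.7, 312.3]
orientation: [3.118, 0.365, 0.006]
ft_force: [-0.3, 0.6, 0.1]
width: 0.3
```

Request:
jog_arm:
  steps:
    - [[0, 0, 0.001, 0, 0, 0, 1], [0, 0, 0.001, 0, 0, 0, 1], [0, 0, 0, 0, 0, 0, 1]]

```text
t: 17.32
ee_pos: [509.9, -113.7, 312.1]
orientation: [3.118, 0.365, 0.007]
ft_force: [-6.6, 2.3, 20.6]
width: 0.4
```

```bash
python3 - <<'E'
from h import *
st()
E
```

```text
t 17.32 tip [-146.2   -1.2  130.1] z [ 0.005 -0.002 -1.   ] F [-6.6  2.3 20.6]
```

Request:
jog_arm:
  steps:
    - [[0, 0, -0.004, 0, 0, 0, 1], [0, 0, -0.008, 0, 0, 0, 1], [0, 0, -0.02, 0, 0, 0, 1], [0, 0, -0.03, 0, 0, 0, 1], [0, 0, -0.03, 0, 0, 0, 1], [0, 0, -0.03, 0, 0, 0, 1], [-0.01, 0, -0.03, 0, 0, 0, 1], [-0.01, 0, -0.03, 0, 0, 0, 1], [0, 0, 0, 0, 0, 0, 1], [0, 0, 0, 0, 0, 0, 1]]

```text
t: 18.15
ee_pos: [489.5, -118.1, 494.2]
orientation: [3.116, 0.365, 0.012]
ft_force: [1.2, -0.2, -0.4]
width: 0.5
```

```bash
python3 - <<'E'
from h import *
A=st();from fit2 import fl
im=ctrl.get_image("wrist").copy()
for a,c in((1.57,(255,0,0)),(1.50,(0,0,255))):
  for y in(174,-174):
    for u in(190,):
        uv=wproj(A,cab(pc,fl(a,u,y,0)))[0];cv2.circle(im,tuple(uv.round().astype(int)),2,c,-1)
cv2.imwrite("pics/w14.png",cv2.resize(im[:,:,::-1],None,fx=1.5,fy=1.5))
for n in ("side","scene"):
    im=ctrl.get_image(n);cv2.imwrite(f"pics/{n}14.png",im[:,:,::-1])
import fit3
p=pc.copy();p[3:]=[150,150,1.57]
for n in("side","scene"): fit3.draw(p,n,f"pics/{n}14.png",f"pics/fit14_{n}.png")
for t,z in(("pail",0),("jar_front",0),("bottle",0),("beaker",0),("jar_roof",320),("tin_roof",320),("palette_knife",0)):
    for n in ("side","scene"):
        r=ctrl.landmark_of(t,n)
        if r: print(t,n,round(r[0]['p'],2),onz(n,r[0]['uv'],z).round())
E
```

```text
t 18.15 tip [-166.5   -1.1  312.2] z [ 0.008 -0.003 -1.   ] F [ 1.2 -0.2 -0.4]
pail side 0.76 [607. 198.   0.]
pail scene 0.66 [602. 208.   0.]
bottle side 0.52 [ 695. -341.    0.]
bottle scene 0.57 [ 709. -322.    0.]
beaker side 0.66 [ 573. -345.    0.]
beaker scene 0.73 [ 586. -365.    0.]
jar_roof side 0.56 [741.  13. 320.]
jar_roof scene 0.78 [756.  17. 320.]
tin_roof scene 0.96 [ 802. -146.  320.]
palette_knife side 0.83 [442. 150.   0.]
palette_knife scene 0.8 [440. 142.   0.]
```

View pics/w14.png

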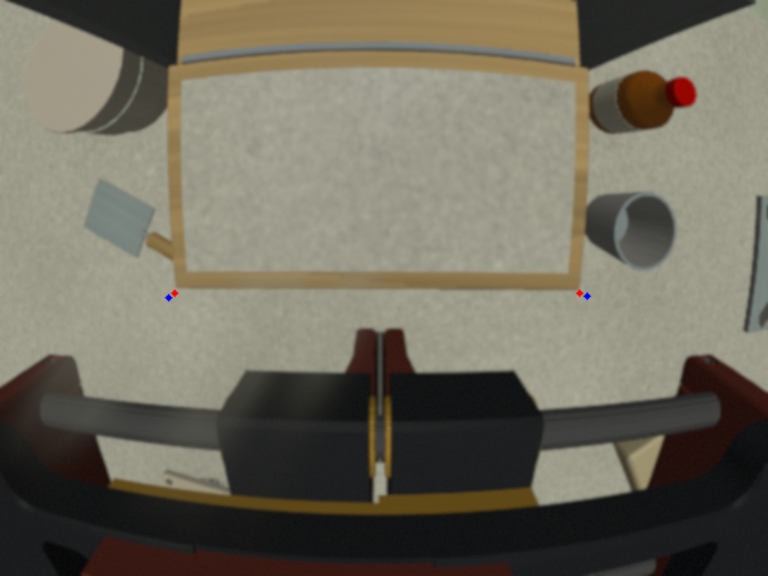

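View pics/fit14_side.png

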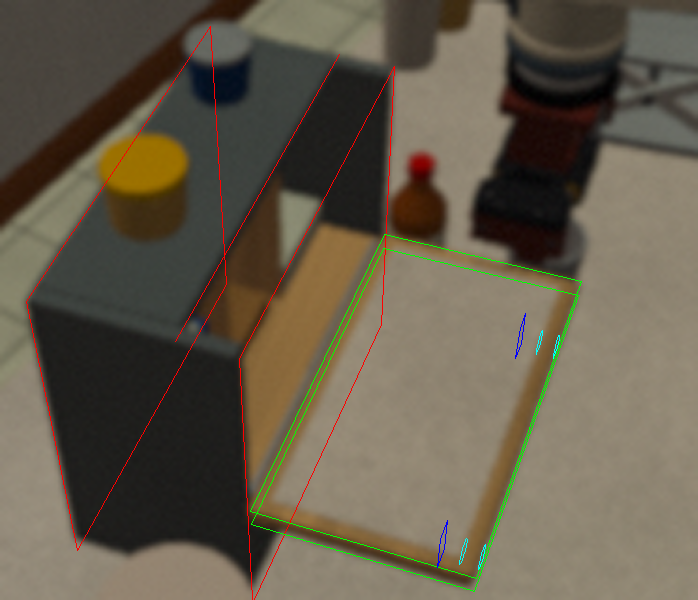

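View pics/fit14_scene.png

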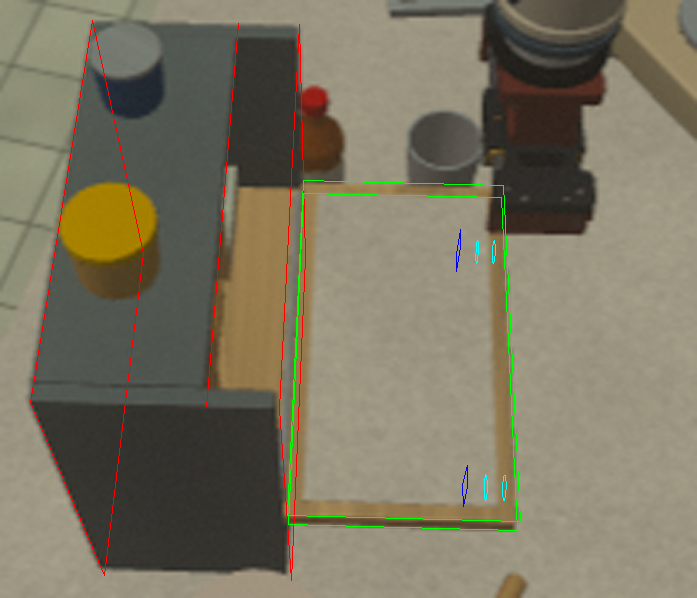

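```bash
python3 - <<'E'
from workcell import ctrl
print(ctrl.close_job(),ctrl.get_obs()['t'])
E
```

```text
the job is handed in; nothing more can be done
the job is handed in; nothing more can be done
```

The desk is open for writing and the job is handed in; the last timed reading was 18.15 s, plus about a second of final camera checks, against the 72 s limit. I pulled out the right support and then the left with the flap still up. Then I hooked the flap from behind with the closed fingertips and eased it down onto the supports.

**Supports:** Each was pulled until it ran into its stop, with about 18 N on the right knob and 21 N on the left. After the flap came down they were hidden under it, so I did not see them again.

**Flap:** My last push met about 20 N with the fingertips at height 130 mm, which is the level position. After I lifted away, the two fixed cameras matched the level-flap outline. The wrist picture put its free edge about 3 mm further back than expected, which is the same offset I saw before moving the flap. I kept the commanded lowering rate below about 1 rad/s, though I had no reading of the flap's own speed.

**Bystanders:** The re-detected pail, bottle, beaker, jar_roof, tin_roof and palette knife were about where they started. The readings shifted by up to about 19 mm, which is similar to how much the two cameras disagreed with each other. The front jar was hidden under the flap at the end and could not be rechecked; nothing came near it. The tool was clear of everything, with no force on it, at handover.

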